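# Put the check weights back in their cases

## Task

The balance check is finished: take the stack of steel check weights off the balance pan one at a time, from the top down, and stand each weight straight away upright in its own open wooden case on the cutting mat, flat on the felt: the smallest weight in the smallest case and so on up to the largest. Set each weight down rather than letting it drop, do not knock any over, and do not press on the balance.

Things in the scene. Friction and masses are not known exactly. Their poses are not given: they have to be found in the camera images.
- w500: 500 g check weight, the largest of four: plain upright cylinder of bright stainless steel, diameter 52 mm, height 30 mm, a fine dark groove near its top; at the start the bottom of the stack, standing loose on the pan of the balance. Origin: centre of its underside; z up its axis.
- w200: 200 g check weight, the second largest of four: plain upright cylinder of bright stainless steel, diameter 36 mm, height 25 mm, a fine dark groove near its top; at the start the second from the bottom of the stack, standing loose and flat on what is below it. Origin: centre of its underside; z up its axis.
- w100: 100 g check weight, the second smallest of four: plain upright cylinder of bright stainless steel, diameter 26 mm, height 24 mm, a fine dark groove near its top; at the start the third from the bottom of the stack, standing loose and flat on what is below it. Origin: centre of its underside; z up its axis.
- w50: 50 g check weight, the smallest of four: plain upright cylinder of bright stainless steel, diameter 18 mm, height 25 mm, a fine dark groove near its top; at the start the top of the stack, standing loose and flat on what is below it. Origin: centre of its underside; z up its axis.
- case500: open case of the 500 g weight, largest of four on the green mat: loose round dish of pale wood, 78 mm across, 15 mm high. Seat: hollow 7 mm deep, flat grey felt floor 8 mm above the case's underside, 60 mm across, flaring to 70 mm at the rim; the weight (52 mm across) stands on it and sticks out on top. Origin: centre of underside, 2 mm above the bench; z up.
- case200: open case of the 200 g weight, second largest of four on the green mat: loose round dish of pale wood, 62 mm across, 15 mm high. Seat: hollow 7 mm deep, flat grey felt floor 8 mm above the case's underside, 44 mm across, flaring to 54 mm at the rim; the weight (36 mm across) stands on it and sticks out on top. Origin: centre of underside, 2 mm above the bench; z up.
- case100: open case of the 100 g weight, second smallest of four on the green mat: loose round dish of pale wood, 52 mm across, 15 mm high. Seat: hollow 7 mm deep, flat grey felt floor 8 mm above the case's underside, 34 mm across, flaring to 44 mm at the rim; the weight (26 mm across) stands on it and sticks out on top. Origin: centre of underside, 2 mm above the bench; z up.
- case50: open case of the 50 g weight, smallest of four on the green mat: loose round dish of pale wood, 44 mm across, 15 mm high. Seat: hollow 7 mm deep, flat grey felt floor 8 mm above the case's underside, 26 mm across, flaring to 36 mm at the rim; the weight (18 mm across) stands on it and sticks out on top. Origin: centre of underside, 2 mm above the bench; z up.
- balance: white laboratory balance, fixed, 300 mm (x, front console at -x) by 190 mm (y); its round steel pan, 132 mm across, lies flat, centred 50 mm from the origin along +x, its top 70 mm above the bench. It is the highest part; the console in front of it is at most 58 mm high. Origin: centre of its underside on the bench.
Not all that is in view belongs to the job. What is shaped like the w200 but green, red or yellow is not meant.

How it is judged:
On the way, in this order (a step that is already met when the one before it is completed fails the run):
1. the 50 g weight stands released in its own case (horizontal distance between w50 and case50 below 0.009 m and z of w50 in the frame of case50 between 0.005 and 0.0105 m and angle between w50's own z axis and vertical below 0.1 rad and contact force between w50 and the fingers below 0.05 N and linear speed of w50 below 0.02 m/s), for 0.2 s.
2. the 100 g weight stands released in its own case (horizontal distance between w100 and case100 below 0.009 m and z of w100 in the frame of case100 between 0.005 and 0.0105 m and angle between w100's own z axis and vertical below 0.1 rad and contact force between w100 and the fingers below 0.05 N and linear speed of w100 below 0.02 m/s), for 0.2 s.
3. the 200 g weight stands released in its own case (horizontal distance between w200 and case200 below 0.009 m and z of w200 in the frame of case200 between 0.005 and 0.0105 m and angle between w200's own z axis and vertical below 0.1 rad and contact force between w200 and the fingers below 0.05 N and linear speed of w200 below 0.02 m/s), for 0.2 s.
4. the 500 g weight stands released in its own case (horizontal distance between w500 and case500 below 0.009 m and z of w500 in the frame of case500 between 0.005 and 0.0105 m and angle between w500's own z axis and vertical below 0.1 rad and contact force between w500 and the fingers below 0.05 N and linear speed of w500 below 0.02 m/s), for 0.2 s.
At the end, for the whole second after the job is handed in: All four weights stand in their own cases: each weight's axis within 9 mm of its case's centre, its underside within 2.5 mm of the seat floor (8 mm above the case's underside), tilted less than 0.1 rad, released and at rest (below 20 mm/s) (all of step 1 and all of step 2 and all of step 3 and all of step 4); the robot touches nothing.
It fails at once if the 50 g weight fell or was thrown: free of the fingers and faster than 0.5 m/s (a drop of about 13 mm) (linear speed of w50 above 0.5 m/s and contact force between w50 and the fingers below 0.05 N).
It fails at once if the 100 g weight fell or was thrown: free of the fingers and faster than 0.5 m/s (a drop of about 13 mm) (linear speed of w100 above 0.5 m/s and contact force between w100 and the fingers below 0.05 N).
It fails at once if the 200 g weight fell or was thrown: free of the fingers and faster than 0.5 m/s (a drop of about 13 mm) (linear speed of w200 above 0.5 m/s and contact force between w200 and the fingers below 0.05 N).
It fails at once if the 500 g weight fell or was thrown: free of the fingers and faster than 0.5 m/s (a drop of about 13 mm) (linear speed of w500 above 0.5 m/s and contact force between w500 and the fingers below 0.05 N).
It fails at once if the robot pressed on the balance with more than 15 N (contact force between any of the fingers, the arm and balance above 15 N).
It also fails if it takes over 99 s, if anything falls off the work surface, if the arm or the gripper's body presses on something with over 40 N, if the wrist force passes 120 N, or if a joint passes its speed limit or range.

## Robot

A 6-joint arm with a two-finger parallel gripper is mounted at the origin on the work surface. World frame = base frame: x ahead of the robot, y to its left, z up, the work surface at z = 0. Lengths are in m, angles in rad, forces in N, time in s.
With the tool pointing down it reaches from about 0.35 to 0.975 m from the base axis. Payload 4.9 kg.
Tool frame: the origin (TCP) lies midway between the tips of the shut fingers; the grasp point (between the pads) lies 19 mm behind it; z points along the fingers, y is the line along which they close (so a half turn about z gives the same grasp; the last joint's range is limited). The gripper opens to 85 mm and grips with 20 to 120 N. Pads are 22 mm wide; open, the fingers measure 114 mm over their backs; the gripper's body (76 mm by 85 mm) begins 54 mm behind the grasp point. The pads swing forward as they close: fully open they stand 13 mm farther back than shut.
Start: joints at [-1.367, 0.053, 1.613, -0, 1.476, -0.119], TCP at [0.198, -0.593, 0.231] pointing down, gripper open.
Joint ranges: [-3.01, 3.01], [-1.01, 2.22], [0.06, 2.58], [-1.02, 4.17], [0.09, 2.62], [-3.14, 3.14]. Speed limits (rad/s): [2.57, 2.57, 3.14, 3.14, 3.14, 3.14].

## Interface

Orientations are given as a unit quaternion [w, x, y, z].
In Python, from plant import manip gives the robot as it stands.
- The arm moves only by the tool move_arm, never from a script. Its argument "increments" is one flat list of numbers, 5 for each row, row after row: the shift along the tool's x, y, z in mm, then the turn about the tool's z in rad, then the opening, from 0 (shut) to 1 (fully open). In form: [tx, ty, tz, spin, jaw, tx, ty, tz, spin, jaw, ...]. A call has 1 to 8 rows; each row shifts and turns the commanded pose from where the row before left it, along the tool's axes as they then stand; what a row does not reach is not made up. A row lasts 1/12 s, in which the tool goes at most 41.7 mm and 7.16 degrees, less where a joint would pass 70% of its speed; a pose out of reach is approached as far as the arm can. A call with a gripper value outside its range is refused whole. The fingers move at their own pace and stop on an object; the grip force is fixed at half the most. Time passes only in rows, so rows that do not move let the fingers close. It gives the time, the measured TCP pose, the force, the opening and the grip force at its end, in the units of the state.
- manip.state(): the state, without advancing time (a new reading comes with each control period).
- manip.grab_frame(name): name is "scene" or "top" or "wrist"; returns a dict with "image" (400x640x3 uint8, blue, green, red), "fov_y" (degrees; the focal length in pixels is half the picture's height over the tangent of half this angle, whatever the lens; pixels are square), "cx", "cy" (the principal point, pixels), "k1" (the pictures are not rectified: a ray, as slopes to the right and down, at radius r is drawn at 1 + k1 r^2 times it, then the intrinsics apply), "eye" and "rotation" of the camera in the world; the wrist camera has in their place "T_tool_cam" (4x4, takes a point from camera to tool coordinates, whose origin is the TCP and whose axes are the flange's). Camera axes: x right, y down, z forward; pixel columns grow to the right and rows downward; lengths in m; the calibration is good to about 2 mm. A picture is of the moment at which its call begins: read the wrist's pose just before it. There is no depth.
- manip.job_done(): hands the job in; it is judged then, once.
The state is a dict: "time": time; "joint_pos": joint angles; "joint_vel": joint speeds; "joint_efforts": joint torques, N m; "tool_pos": TCP position; "tool_rot": TCP orientation; "contact_force": force on the tool from outside, world axes, zero at the start; "ft_torque": the same for the moment, N m; "gripper_width": opening from 0.0 (shut) to 1.0 (fully open); "grasp_force": force on a finger pad.
Only numpy, scipy, OpenCV 4.12 (cv2) and the standard library are available. Lean on these libraries where they do the work, as an engineer would, in place of code of your own. Each camera call takes 0.05 s, during which the arm holds its last target. There are 200 camera calls.

## Working session

There is one attempt and no reset: what is moved stays moved. The work goes in short steps, Python scripts to look and compute and a tool call to move; the robot and the scene stay as the last step left them, time stands still between calls to the robot, and variables do not carry over. Pictures are saved under pics/ and viewed, at most 14 in all, crops included, and the job is handed in when it is done.

Besides the shell and the picture viewer there is one more tool, called after "Call:" as name(argument=value, ...), one argument or row to a line, values as JSON. move_arm: Moves the arm, as the interface text tells. Its arguments: {"type":"object","properties":{"increments":{"type":"array"}},"required":["increments"]}

```bash
mkdir -p pics; cat > h.py <<'E'
import numpy as np, cv2
from scipy.spatial.transform import Rotation as R
from plant import manip
def quat(q): return R.from_quat([q[1],q[2],q[3],q[0]]).as_matrix()
def grab(name,fn=None):
    s=manip.state(); f=manip.grab_frame(name)
    if name=="wrist":
        T=np.eye(4); T[:3,:3]=quat(s["tool_rot"]); T[:3,3]=s["tool_pos"]
        C=T@np.array(f["T_tool_cam"]); f["rotation"]=C[:3,:3]; f["eye"]=C[:3,3]
    f["rotation"]=np.array(f["rotation"]).reshape(3,3); f["eye"]=np.array(f["eye"])
    if fn: cv2.imwrite("pics/"+fn,f["image"])
    return f
def foc(f): return f["image"].shape[0]/2/np.tan(np.radians(f["fov_y"])/2)
def toplane(f,u,v,z):
    F=foc(f); d=np.array([(u-f["cx"])/F,(v-f["cy"])/F]); s=d.copy()
    for _ in range(20): s=d/(1+f["k1"]*(s@s))
    r=f["rotation"]@np.array([s[0],s[1],1]); return f["eye"]+r*(z-f["eye"][2])/r[2]
def proj(f,P):
    P=np.atleast_2d(P); c=(P-f["eye"])@f["rotation"]; s=c[:,:2]/c[:,2:]
    s=s*(1+f["k1"]*(s**2).sum(1,keepdims=True)); return s*foc(f)+[f["cx"],f["cy"]]
E
python3 - <<'E'
from h import *
for n in ("top","scene","wrist"):
    f=grab(n,n+"0.png"); print(n,f["fov_y"],f["cx"],f["cy"],f["k1"],f["eye"].round(3),f["rotation"].round(2).tolist())
s=manip.state();print(s["time"],s["tool_pos"],s["tool_rot"],s["contact_force"])
E
```

```text
Traceback (most recent call last):
  File "h.py", line 10, in grab
    f["rotation"]=np.array(f["rotation"]).reshape(3,3); f["eye"]=np.array(f["eye"])
                  ~~~~~~~~~~~~~~~~~~~~~~~~~~~~~~~^^^^^
ValueError: cannot reshape array of size 4 into shape (3,3)
```

```bash
sed -i 's/    f\["rotation"\]=np.array(f\["rotation"\]).reshape(3,3);/    f["rotation"]=np.array(f["rotation"])\n    if f["rotation"].size==4: f["rotation"]=quat(f["rotation"])\n   /' h.py
python3 - <<'E'
from h import *
for n in ("top","scene","wrist"):
    f=grab(n,n+"0.png"); print(n,f["fov_y"],f["cx"],f["cy"],f["k1"],f["eye"].round(3),f["rotation"].round(2).tolist())
s=manip.state();print(s["time"],s["tool_pos"],s["tool_rot"],s["contact_force"])
E
```

```text
top 44.90738101017159 317.181799589968 197.74698648720027 0.008748190839515706 [ 0.363 -0.065  1.109] [[0.02, -0.98, 0.19], [-1.0, -0.02, -0.0], [0.0, -0.19, -0.98]]
scene 53.42429354980281 321.28430145147297 204.6498681784349 -0.09138338403493648 [ 1.052 -0.495  0.626] [[0.67, 0.46, -0.58], [0.74, -0.41, 0.53], [0.01, -0.79, -0.61]]
wrist 69.0569032583698 317.02886987939655 198.33276452028696 -0.004405532779967068 [ 0.28  -0.567  0.373] [[0.32, -0.9, -0.31], [-0.95, -0.3, -0.1], [-0.0, 0.33, -0.95]]
0.2 [ 0.19819409 -0.59233576  0.2305139 ] [-6.38618189e-04  9.87001195e-01  1.60711648e-01 -1.74443815e-05] [ 0.58557826 -0.38180301 -0.82697467]
```

View pics/top0.png

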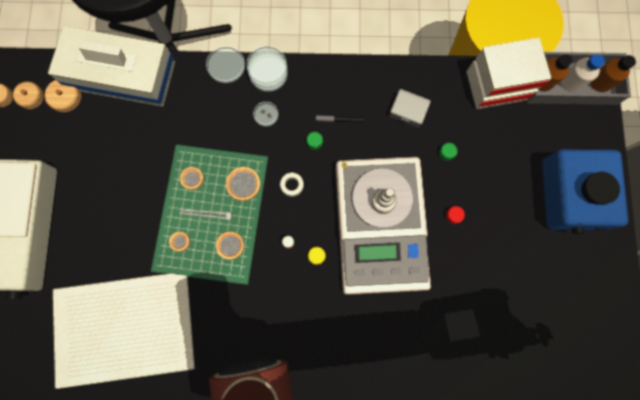

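View pics/scene0.png

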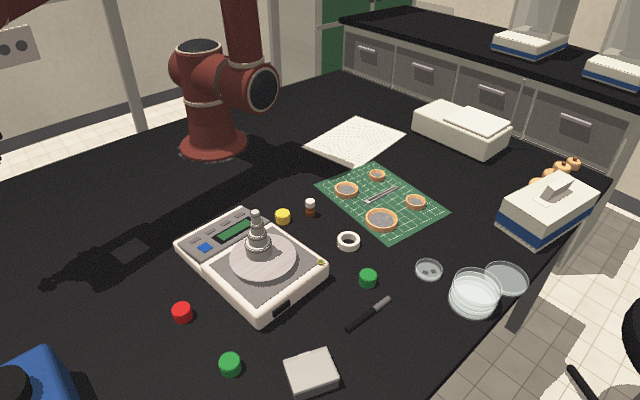

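Top view: four wood cases on the mat at about (191,178), (242,183), (179,241) and (230,245). The stack is on the pan at (384,198). Next I'll fit the outlines for positions and sizes, and make enlarged crops.

```bash
cat > seg.py <<'E'
from h import *
def rings(f,roi,z=0.017):
    im=f["image"]; hsv=cv2.cvtColor(im,cv2.COLOR_BGR2HSV)
    m=cv2.inRange(hsv,(5,60,80),(24,255,255)); k=np.zeros_like(m); x0,y0,x1,y1=roi; k[y0:y1,x0:x1]=m[y0:y1,x0:x1]
    k=cv2.morphologyEx(k,cv2.MORPH_CLOSE,np.ones((3,3)))
    out=[]
    for c in cv2.findContours(k,cv2.RETR_EXTERNAL,cv2.CHAIN_APPROX_NONE)[0]:
        if cv2.contourArea(c)<100: continue
        h=cv2.convexHull(c)[:,0]
        P=np.array([toplane(f,u,v,z)[:2] for u,v in h])
        (x,y),r=cv2.minEnclosingCircle((P*1000).astype(np.float32)); 
        e=cv2.fitEllipse(c); out.append((np.round(e[0],1),round(x),round(y),round(2*r)))
    return out
E
python3 - <<'E'
from seg import *
f=grab("top")
for r in rings(f,(140,130,280,300)): print(*r)
for uv,z,n in [((384,198),.07,'pan'),((386,192),.174,'stacktop')]: print(n,toplane(f,*uv,z).round(3))
im=f["image"]
a=cv2.resize(im[140:290,145:275],None,fx=3,fy=3,interpolation=3); b=cv2.resize(im[150:300,330:435],None,fx=3,fy=3,interpolation=3)
cv2.imwrite("pics/crop1.png",np.hstack([a,b]))
s=grab("scene")
for r in rings(s,(310,160,450,240)): print("scene",*r)
E
```

```text
[229.4 244.9] 465 129 65
[179.1 241.1] 472 243 47
[242.5 183.4] 608 106 81
[191.2 177.9] 619 226 55
pan [ 0.568 -0.213  0.07 ]
stacktop [ 0.56  -0.202  0.174]
scene [381.  219.8] 613 103 93
scene [414.9 201.6] 622 221 68
scene [346.  189.7] 471 126 79
scene [376.6 174.9] 478 240 63
```

View pics/crop1.png

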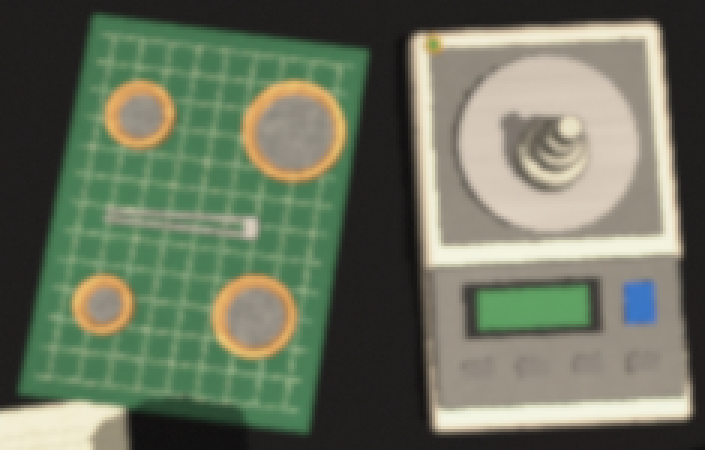

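Going by size (47, 55, 65 and 81 mm measured):
- **case50:** px (179,241), at about (472,243) mm
- **case100:** px (191,178), at about (619,226) mm
- **case200:** px (229,245), at about (465,129) mm
- **case500:** px (242,183), at about (608,106) mm

The stack is at about (560,-202) mm. I'll fly over it now and look with the wrist camera.

Call:
move_arm(
  increments=[29,-16,-10,0,1,29,-16,-10,0,1,29,-16,-10,0,1,29,-16,-10,0,1,29,-16,-10,0,1,29,-16,-10,0,1,29,-16,-10,0,1,29,-16,-10,0,1],
)

```text
time: 0.97
tool_pos: [0.3785, -0.3963, 0.3119]
tool_rot: [0.0, 0.987, 0.161, 0.0]
contact_force: [0.6, -0.2, 0.6]
gripper_width: 1.0
grasp_force: 0.0
```

Call:
move_arm(
  increments=[29,-16,0,0,1,29,-16,0,0,1,29,-16,0,0,1,29,-16,0,0,1,29,-16,0,0,1,29,-16,0,0,1,29,-16,0,0,1,0,0,0,0,1],
)

```text
time: 1.63
tool_pos: [0.5373, -0.2231, 0.3111]
tool_rot: [-0.001, 0.987, 0.163, 0.001]
contact_force: [0.1, -0.8, 0.3]
gripper_width: 0.997
grasp_force: 0.0
```

```bash
python3 - <<'E'
from h import *
f=grab("wrist","w1.png"); s=manip.state(); print(s["time"],s["tool_pos"].round(4),s["tool_rot"],s["contact_force"].round(1))
for n,z,r in [(50,.174,9),(100,.149,13),(200,.125,18),(500,.1,26)]:
    print(n,proj(f,[.56,-.202,z]).round())
E
```

```text
1.6833 [ 0.5359 -0.225   0.3111] [-2.36468378e-04  9.86656937e-01  1.62812840e-01 -1.10876702e-04] [ 0.1 -1.4 -0.7]
50 [[302. 160.]]
100 [[303. 155.]]
200 [[304. 152.]]
500 [[305. 148.]]
```

View pics/w1.png

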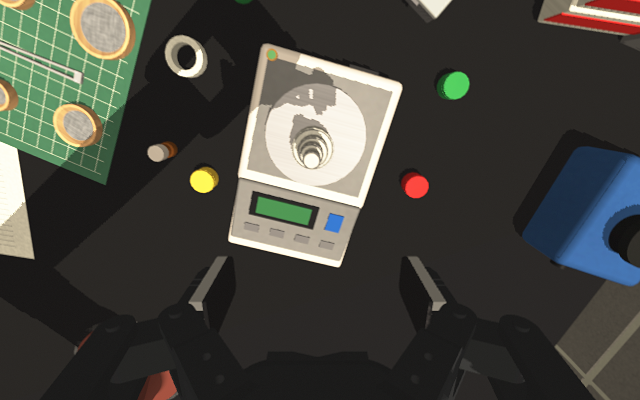

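The wrist view shows the stack with the w50 top face near (311,160), above the display. The red, green and yellow decoys are off to the sides. I'll enlarge the stack for accurate centres.

```bash
python3 - <<'E'
import cv2
im=cv2.imread("pics/w1.png")[115:185,270:350]
cv2.imwrite("pics/w1c.png",cv2.resize(im,None,fx=8,fy=8,interpolation=cv2.INTER_CUBIC))
E
```

```text
(no output)
```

View pics/w1c.png

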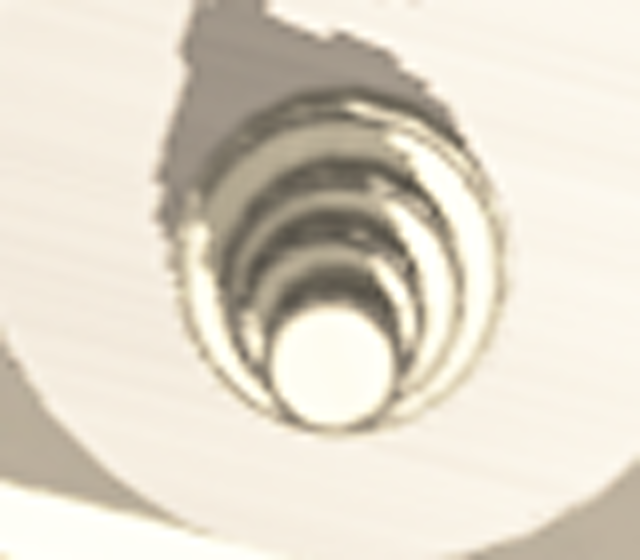

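```bash
python3 - <<'E'
from h import *
T=np.array(manip.grab_frame("wrist")["T_tool_cam"]);print(T.round(3).tolist())
f=grab("wrist")
for n,x,y,z,r in [(50,333,367,.174,.009),(100,330,329,.149,.013),(200,342,275,.125,.018),(500,341,247,.1,.026)]:
    u,v=270+(x+.5)/8-.5,115+(y+.5)/8-.5
    P=toplane(f,u,v,z); a=np.linspace(0,2*np.pi,60)
    q=(proj(f,np.c_[P[0]+r*np.cos(a),P[1]+r*np.sin(a),0*a+z])-[269.5,114.5])*8
    print(n,P.round(4),"ell x",q[:,0].min().round(),q[:,0].max().round(),"y",q[:,1].min().round(),q[:,1].max().round())
E
```

```text
[[-0.0, -0.945, -0.326, 0.085], [1.0, -0.001, 0.001, 0.002], [-0.001, -0.326, 0.945, -0.143], [0.0, 0.0, 0.0, 1.0]]
50 [ 0.5604 -0.2143  0.174 ] ell x 260.0 407.0 y 294.0 440.0
100 [ 0.56   -0.2135  0.149 ] ell x 232.0 429.0 y 230.0 426.0
200 [ 0.5634 -0.2137  0.125 ] ell x 215.0 470.0 y 146.0 400.0
500 [ 0.5633 -0.2132  0.1   ] ell x 170.0 513.0 y 71.0 416.0
```

Call:
move_arm(
  increments=[14,-1,0,0,0.6,13,-1,20,0,0.6,0,0,28,0,0.6,0,0,28,0,0.6,0,0,0,0,0.6,0,0,0,0,0.6],
)

```text
time: 2.28
tool_pos: [0.5586, -0.2168, 0.2334]
tool_rot: [-0.001, 0.987, 0.16, -0.002]
contact_force: [-0.6, -0.0, 0.5]
gripper_width: 0.601
grasp_force: 0.0
```

```bash
python3 - <<'E'
from h import *
f=grab("wrist","w2.png"); s=manip.state(); print(s["time"],s["tool_pos"].round(4),s["tool_rot"],s["gripper_width"])
c=proj(f,[.5604,-.2143,.174])[0];print(c)
x,y=(c-[50,45]).astype(int);print(x,y); im=f["image"][y:y+80,x:x+100]
a=cv2.resize(im,None,fx=6,fy=6,interpolation=cv2.INTER_CUBIC)
b=cv2.resize(f["image"],None,fx=.3,fy=.3);a[:b.shape[0],:b.shape[1]]=b
cv2.imwrite("pics/w2c.png",a)
E
```

```text
2.3333 [ 0.5596 -0.2173  0.2359] [3.68168309e-06 9.87102851e-01 1.60087352e-01 2.76132655e-05] 0.600998178611285
[311.78280378 214.54898973]
261 169
```

View pics/w2c.png

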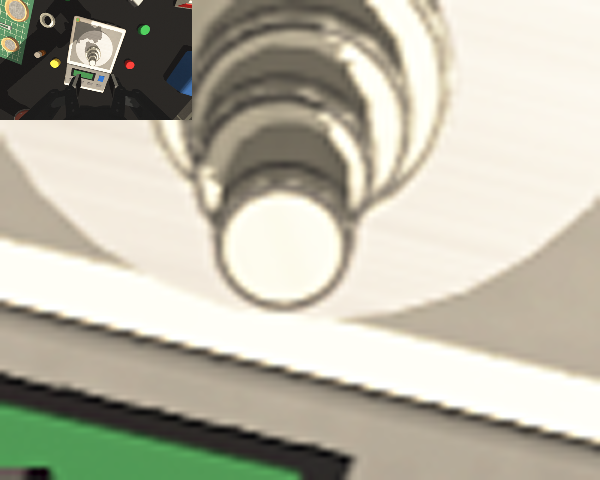

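w50's top face is centred at crop (285,248), i.e. px (308,210).

```bash
cat >> h.py <<'E'
def rel(f,P):
    "tool-frame shift (mm) from the tool pose of frame f to world point P"
    T=np.array(f["T_tool_cam"]); c=f["rotation"].T@(np.asarray(P)-f["eye"]); return ((T[:3,:3]@c+T[:3,3])*1000).round(1)
E
python3 - <<'E'
from h import *
f=grab("wrist"); s=manip.state(); print(s["tool_pos"].round(4))
P=toplane(f,308.0,209.9,.174); print(P.round(4),rel(f,P))
E
```

```text
[ 0.5603 -0.2176  0.2374]
[ 0.5634 -0.2113  0.174 ] [ 5.5 -4.5 61.9]
```

Call:
move_arm(
  increments=[5,-4,0,0,0.6,0,0,25,0,0.55,0,0,25,0,0.5,0,0,20,0,0.5,0,0,8,0,0.5,0,0,0,0,0.5],
)

```text
time: 2.88
tool_pos: [0.5626, -0.2107, 0.1562]
tool_rot: [-0.001, 0.987, 0.161, -0.001]
contact_force: [0.1, 0.4, -0.9]
gripper_width: 0.501
grasp_force: 0.0
```

```bash
python3 - <<'E'
from h import *
f=grab("wrist","w3.png"); s=manip.state(); print(s["time"],s["tool_pos"].round(4),s["gripper_width"])
cv2.imwrite("pics/w3c.png",cv2.resize(f["image"][200:400,200:440],None,fx=3,fy=3,interpolation=2))
E
```

```text
2.9333 [ 0.5635 -0.2112  0.158 ] 0.5009467923445604
```

View pics/w3c.png

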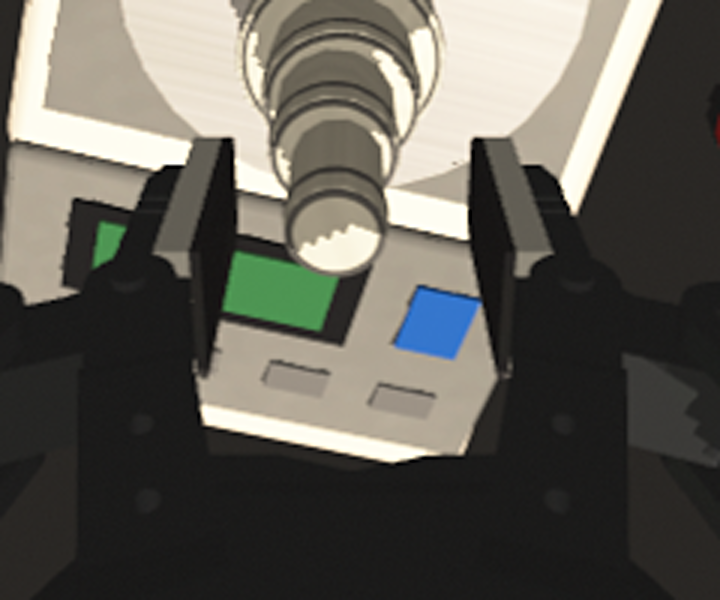

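```bash
python3 - <<'E'
from h import *
f=grab("wrist")
print(rel(f,toplane(f,200+337/3,200+234/3,.174)))
# predicted pad front edge corners at tool x=+11, y=+-21
T=np.array(f["T_tool_cam"])
for y in(-21,21):
  for x in (11,-11):
    for z in (5,-19):
      c=T[:3,:3].T@(np.array([x,y,z])/1000-T[:3,3]); P=f["rotation"]@c+f["eye"]; print(x,y,z,((proj(f,P)[0]-200)*3).round())
E
```

```text
[ -1.4  -0.2 -16. ]
11 -21 5 [228. 112.]
11 -21 -19 [208. 179.]
-11 -21 5 [233. 213.]
-11 -21 -19 [215. 292.]
11 21 5 [451. 112.]
11 21 -19 [467. 179.]
-11 21 5 [446. 213.]
-11 21 -19 [461. 292.]
```

The finger gap is centred at crop column 354 but w50 is at 337. So the wrist calibration is about 2.5 mm off in tool y, and I'll correct for that, centre the fingers on w50 and close.

```bash
sed -i 's/        C=T@np.array(f\["T_tool_cam"\])/        f["T_tool_cam"]=np.array(f["T_tool_cam"]); f["T_tool_cam"][1,3]-=.0025\n        C=T@f["T_tool_cam"]/' h.py; sed -n 5,15p h.py
```

```text
def grab(name,fn=None):
    s=manip.state(); f=manip.grab_frame(name)
    if name=="wrist":
        T=np.eye(4); T[:3,:3]=quat(s["tool_rot"]); T[:3,3]=s["tool_pos"]
        f["T_tool_cam"]=np.array(f["T_tool_cam"]); f["T_tool_cam"][1,3]-=.0025
        C=T@f["T_tool_cam"]; f["rotation"]=C[:3,:3]; f["eye"]=C[:3,3]
    f["rotation"]=np.array(f["rotation"])
    if f["rotation"].size==4: f["rotation"]=quat(f["rotation"])
    f["eye"]=np.array(f["eye"])
    if fn: cv2.imwrite("pics/"+fn,f["image"])
    return f
```

Call:
move_arm(
  increments=[-1,-2.5,0,0,0.45,0,0,0,0,0.3,0,0,0,0,0,0,0,0,0,0,0,0,0,0,0,0,0,0,0,0],
)

```text
time: 3.48
tool_pos: [0.5622, -0.2093, 0.1593]
tool_rot: [0.0, 0.987, 0.161, 0.001]
contact_force: [-0.3, 2.0, 5.2]
gripper_width: 0.178
grasp_force: 58.5
```

Call:
move_arm(
  increments=[0,0,-5,0,0,0,0,-10,0,0,0,0,-25,0,0,0,0,-30,0,0,0,0,-25,0,0,0,0,0,0,0],
)

```text
time: 3.98
tool_pos: [0.564, -0.2107, 0.2602]
tool_rot: [0.004, 0.987, 0.161, 0.005]
contact_force: [1.0, -0.2, 0.6]
gripper_width: 0.178
grasp_force: 58.5
```

```bash
python3 - <<'E'
from h import *
f=grab("wrist","w4.png"); g=grab("scene"); s=manip.state(); print(s["time"],s["tool_pos"].round(4),s["gripper_width"],s["grasp_force"],s["contact_force"].round(1))
a=cv2.resize(f["image"][120:400,200:440],(480,560),interpolation=2)
b=cv2.resize(g["image"][130:320,190:340],None,fx=2,fy=2,interpolation=2); b=cv2.copyMakeBorder(b,0,560-b.shape[0],0,0,0)
cv2.imwrite("pics/w4c.png",np.hstack([a,b]))
E
```

```text
4.0833 [ 0.562  -0.2096  0.2542] 0.1813035260623293 58.528767228126526 [ 0.5  0.3 -0.7]
```

View pics/w4c.png

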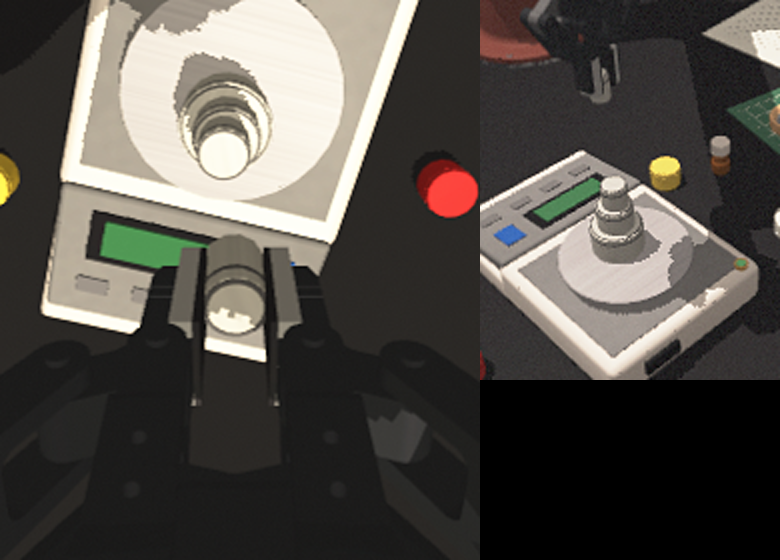

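w50 is held upright between the pads and the other three still stand in place. Moving over to case50.

Call:
move_arm(
  increments=[4,-32,0,0,0,4,-32,0,0,0,4,-32,0,0,0,4,-32,0,0,0,4,-32,0,0,0,4,-32,0,0,0,4,-32,0,0,0,4,-32,0,0,0],
)

```text
time: 4.75
tool_pos: [0.5089, 0.0451, 0.25]
tool_rot: [-0.0, 0.987, 0.161, -0.002]
contact_force: [0.2, 0.8, -0.4]
gripper_width: 0.18
grasp_force: 58.6
```

Call:
move_arm(
  increments=[4,-32,0,0,0,4,-32,0,0,0,4,-32,0,0,0,4,-32,0,0,0,4,-32,0,0,0,2,-22,0,0,0,0,0,0,0,0,0,0,0,0,0],
)

```text
time: 5.42
tool_pos: [0.4725, 0.2237, 0.2503]
tool_rot: [0.0, 0.987, 0.162, -0.002]
contact_force: [0.5, -0.2, -1.2]
gripper_width: 0.177
grasp_force: 58.7
```

```bash
python3 - <<'E'
from seg import *
f=grab("wrist","w5.png"); s=manip.state(); print(s["time"],s["tool_pos"].round(4),s["tool_rot"].round(4),s["gripper_width"],s["grasp_force"])
for r in rings(f,(0,0,640,400)): print(*r, rel(f,[r[1]/1e3,r[2]/1e3,.017]))
E
```

```text
5.4667 [0.4729 0.223  0.2506] [ 5.000e-04  9.869e-01  1.611e-01 -1.400e-03] 0.17668051552114222 58.67928385734558
[502.2 245.8] 449 -61 50 [-112.4  262.2  233.8]
[379.6 188.9] 469 133 65 [-31.5  84.7 233.4]
[301.6 158. ] 476 246 45 [ 11.2 -20.1 233.2]
[442.5  88.4] 610 109 82 [ 94.4 152.5 233. ]
[354.5  44.3] 622 228 53 [143.8  43.6 232.8]
[ 2.4 24.2] 516 617 47 [ 167.6 -358.9  232.6]
```

View pics/w5.png

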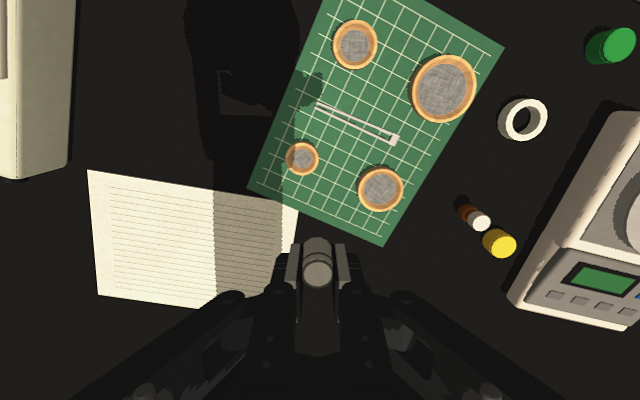

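case50 is at px (302,158), so the shift needed is (11,-20) mm. I'll move over it, go lower and look again.

Call:
move_arm(
  increments=[6,-10,20,0,0,5,-10,30,0,0,0,0,35,0,0,0,0,35,0,0,0,0,35,0,0,0,0,15,0,0,0,0,0,0,0,0,0,0,0,0],
)

```text
time: 6.13
tool_pos: [0.4772, 0.2443, 0.0811]
tool_rot: [0.0, 0.987, 0.16, -0.001]
contact_force: [0.1, 0.5, -0.2]
gripper_width: 0.178
grasp_force: 58.6
```

```bash
python3 - <<'E'
from seg import *
f=grab("wrist","w6.png"); s=manip.state(); print(s["time"],s["tool_pos"].round(4),s["gripper_width"],s["grasp_force"])
for r in rings(f,(0,0,640,400)): print(*r, rel(f,[r[1]/1e3,r[2]/1e3,.017]))
cv2.imwrite("pics/w6c.png",cv2.resize(f["image"][160:310,220:420],None,fx=4,fy=4,interpolation=2))
E
```

```text
6.1833 [0.4785 0.245  0.083 ] 0.17448712064313168 58.61404359340668
[616.8 337.9] 440 -52 62 [-128.6  269.4   64.5]
[441.4 260.6] 470 135 70 [-41.1 101.4  64.2]
[313.8 213.5] 477 247 47 [ 0.9 -2.6 64.1]
[566.6  95.6] 611 112 87 [ 85.4 167.8  63.8]
[412.9  24.7] 620 228 55 [130.6  60.5  63.7]
```

View pics/w6c.png

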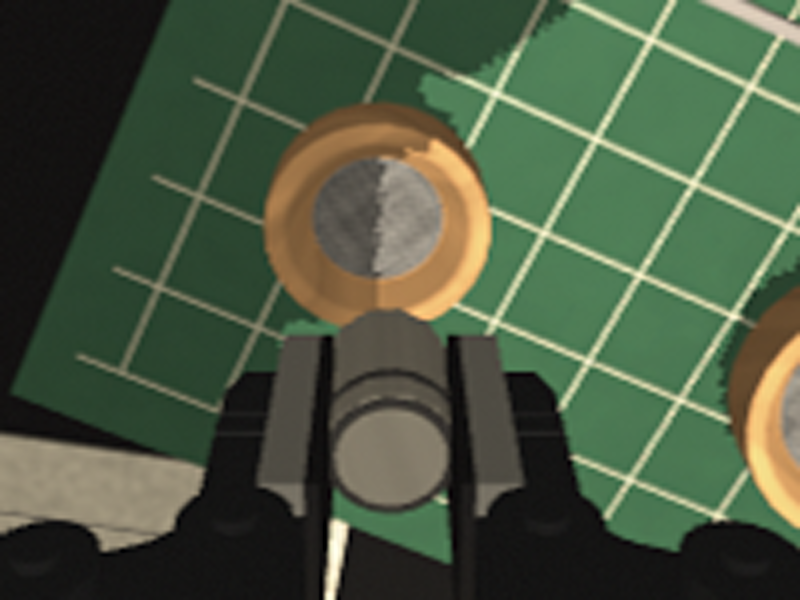

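case50's felt is at px (314,214) and w50's top face at (317.6,273.5). I'll work out the offset between them.

```bash
python3 - <<'E'
from h import *
f=grab("wrist"); z=manip.state()["tool_pos"][2]; print(z)
px=lambda x,y:(220+(x+.5)/4-.5,160+(y+.5)/4-.5)
a=rel(f,toplane(f,*px(378,217),.010)); b=rel(f,toplane(f,*px(391,453),z+.017)); print(a,b,a-b)
E
```

```text
0.0841520363992824
[-2.3 -2.5 73. ] [  3.   -0.1 -18.1] [-5.3 -2.4 91.1]
```

```bash
python3 - <<'E'
from h import *
f=grab("wrist"); T=f["T_tool_cam"]
def tp(p): return ((proj(f,f["rotation"]@(T[:3,:3].T@(np.array(p)/1000-T[:3,3]))+f["eye"])[0]-[219.5,159.5])*4).round()
for zt in (-18,-12,-6,0):
  for x in (0,):
    print(zt,"top c",tp([x,0,zt]),"L/R",tp([x,-9,zt])[0],tp([x,9,zt])[0],"near",tp([x+9,0,zt]),"far",tp([x-9,0,zt]),"bottom near",tp([x+9,0,zt+25]))
cv2.imwrite("pics/cmp.png",np.hstack([cv2.resize(cv2.imread("pics/"+n)[200:310,270:365],None,fx=4,fy=4,interpolation=2) for n in("w4.png","w6.png")]))
E
```

```text
-18 top c [392. 474.] L/R 321.0 464.0 near [392. 411.] far [392. 534.] bottom near [392. 318.]
-12 top c [392. 447.] L/R 323.0 461.0 near [392. 386.] far [392. 505.] bottom near [392. 299.]
-6 top c [392. 422.] L/R 326.0 458.0 near [392. 363.] far [392. 479.] bottom near [392. 282.]
0 top c [392. 399.] L/R 328.0 456.0 near [392. 341.] far [392. 454.] bottom near [392. 266.]
```

View pics/cmp.png

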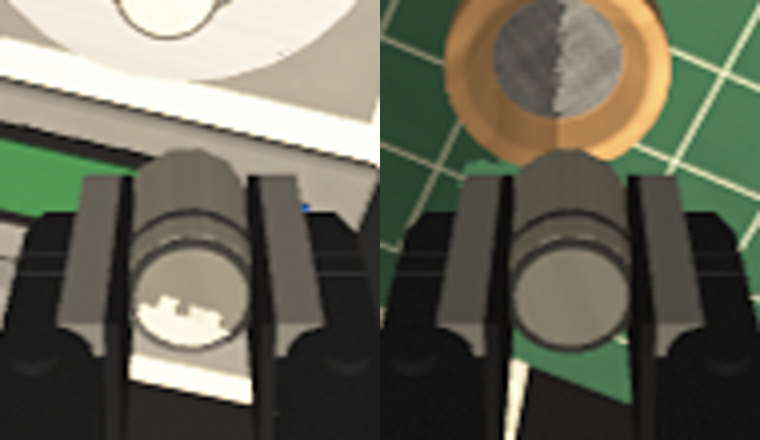

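No slip: both views match, and the pads simply indent around the weight. I'll shift by (-4,-2) and go down to just above the rim for a direct check.

Call:
move_arm(
  increments=[-4,-2,10,0,0,0,0,20,0,0,0,0,15,0,0,0,0,7,0,0,0,0,0,0,0,0,0,0,0,0],
)

```text
time: 6.78
tool_pos: [0.4734, 0.2465, 0.0306]
tool_rot: [-0.0, 0.987, 0.161, 0.0]
contact_force: [-0.3, -0.1, -0.0]
gripper_width: 0.172
grasp_force: 58.6
```

```bash
python3 - <<'E'
from h import *
f=grab("wrist","w7.png"); s=manip.state(); print(s["time"],s["tool_pos"].round(4),s["contact_force"].round(1))
cv2.imwrite("pics/w7c.png",cv2.resize(f["image"][190:310,240:400],None,fx=5,fy=5,interpolation=2))
E
```

```text
6.8333 [0.4739 0.2467 0.0313] [-0.5  0.6 -0.5]
```

View pics/w7c.png

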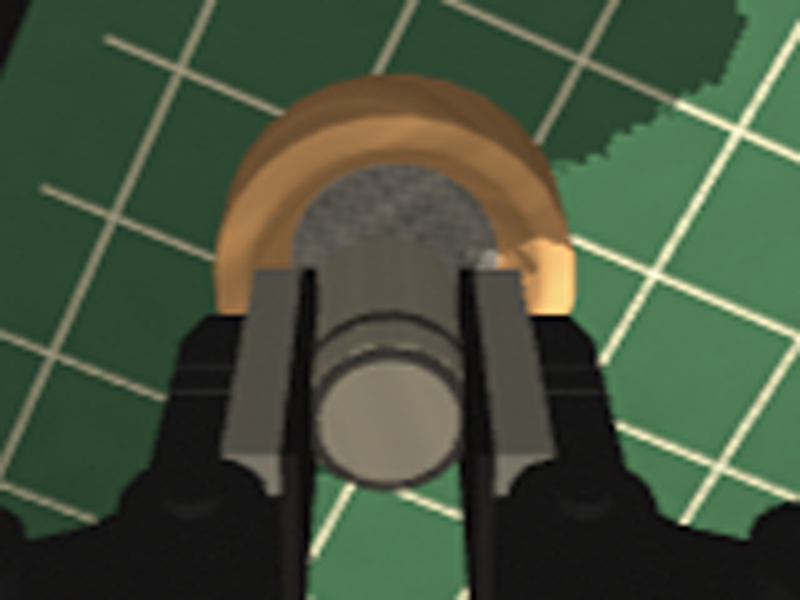

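Felt centre column is 394 and the weight's is 389. Extrapolating the descent gives about 1 mm error, so it is well centred. Lowering.

Call:
move_arm(
  increments=[-0.5,0.5,6,0,0,0,0,4,0,0,0,0,2,0,0,0,0,0,0,0],
)

```text
time: 7.17
tool_pos: [0.4739, 0.2461, 0.0202]
tool_rot: [-0.0, 0.987, 0.161, 0.0]
contact_force: [-3.5, -1.6, 9.6]
gripper_width: 0.176
grasp_force: 59.8
```

Contact felt (9.6 N). Opening.

Call:
move_arm(
  increments=[0,0,-0.5,0,0.25,0,0,0,0,0.35,0,0,0,0,0.5,0,0,0,0,0.5,0,0,-5,0,0.5,0,0,-15,0,0.5,0,0,-30,0,0.5,0,0,-30,0,0.5],
)

```text
time: 7.83
tool_pos: [0.4716, 0.2452, 0.0984]
tool_rot: [0.0, 0.987, 0.161, -0.002]
contact_force: [1.1, 0.9, -0.2]
gripper_width: 0.501
grasp_force: 0.0
```

Call:
move_arm(
  increments=[0,10,-40,0,0.6,0,20,-40,0,0.6,0,20,-40,0,0.6,0,0,0,0,0.6],
)

```text
time: 8.17
tool_pos: [0.493, 0.2, 0.2236]
tool_rot: [-0.0, 0.987, 0.16, 0.008]
contact_force: [1.4, -0.5, 0.4]
gripper_width: 0.596
grasp_force: 0.0
```

```bash
python3 - <<'E'
from h import *
f=grab("wrist","w8.png"); s=manip.state(); print(s["time"],s["tool_pos"].round(4),s["contact_force"].round(1))
c=proj(f,[.474,.245,.01])[0]; x,y=c.astype(int)-[40,35]; print(c)
cv2.imwrite("pics/w8c.png",cv2.resize(f["image"][y:y+70,x:x+80],None,fx=6,fy=6,interpolation=2))
E
```

```text
8.2167 [0.4913 0.2006 0.2198] [-0.   0.2 -0.2]
[278.09224104 175.71274763]
```

View pics/w8c.png

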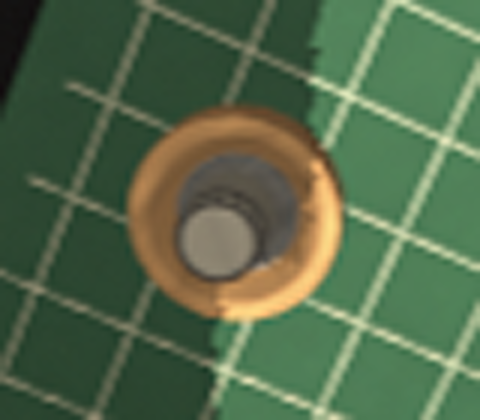

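w50 stands upright and released in case50. I've used 13 views, so from here I'll measure numerically and keep the last one for the final check.

```bash
cat >> seg.py <<'E'
def felts(f):
    "felt floor centres: holes of the wood rings, fitted on the plane z=.010"
    hsv=cv2.cvtColor(f["image"],cv2.COLOR_BGR2HSV); m=cv2.inRange(hsv,(5,60,60),(24,255,255))
    cs,h=cv2.findContours(m,cv2.RETR_CCOMP,cv2.CHAIN_APPROX_NONE); out=[]
    for c,k in zip(cs,h[0]):
        if k[3]<0 or cv2.contourArea(c)<60: continue
        q=cv2.convexHull(c)[:,0]
        P=np.array([toplane(f,u,v,.010)[:2] for u,v in q])*1000
        A=np.c_[2*P,np.ones(len(P))]; s=np.linalg.lstsq(A,(P**2).sum(1),rcond=None)[0]
        D=2*np.sqrt(s[2]+s[0]**2+s[1]**2); out.append((q.mean(0).round(1),s[:2].round(1),round(D,1),rel(f,[s[0]/1e3,s[1]/1e3,.010])))
    return out
E
python3 - <<'E'
from seg import *
for n in("w8",):
    f=grab("wrist"); s=manip.state(); print(s["tool_pos"].round(4))
    for r in felts(f): print(*r)
    x,y=np.array([278,175])-[40,35]
    for q in [(217,243)]:
        u,v=x+(q[0]+.5)/6-.5,y+(q[1]+.5)/6-.5; P=toplane(f,u,v,.035); print("w50 top",P.round(4))
    u,v=x+(238+.5)/6-.5,y+(210+.5)/6-.5; print("felt",toplane(f,u,v,.010).round(4))
E
```

```text
[0.4894 0.2007 0.2163]
[361.4 204.6] [466.8 131.6] 44.7 [-47.3  57.5 209.3]
[276.2 175.1] [472.7 246.5] 28.1 [ -5.5 -49.7 209.7]
[428.8 102.1] [610.3 108.4] 60.2 [ 81.6 124.7 210.8]
[330.6  57. ] [621.3 228.2] 34.2 [129.8  14.6 211.2]
w50 top [0.4726 0.2474 0.035 ]
felt [0.4733 0.2467 0.01  ]
```

Measured, w50 is within 1 mm of its case centre, and the felt detector works for all the cases. Back to the stack for w100.

Call:
move_arm(
  increments=[-5,32,-8,0,0.6,-5,32,-8,0,0.6,-5,32,0,0,0.6,-5,32,0,0,0.6,-5,32,0,0,0.6,-5,32,0,0,0.6,-5,32,0,0,0.6,-5,32,0,0,0.6],
)

```text
time: 8.93
tool_pos: [0.5302, -0.0553, 0.227]
tool_rot: [-0.001, 0.987, 0.161, -0.002]
contact_force: [0.5, 0.4, 0.8]
gripper_width: 0.602
grasp_force: 0.0
```

Call:
move_arm(
  increments=[-5,32,0,0,0.6,-5,32,0,0,0.6,-5,32,0,0,0.6,-5,32,0,0,0.6,-4,28,0,0,0.6,0,0,0,0,0.6,0,0,0,0,0.6],
)

```text
time: 9.52
tool_pos: [0.5571, -0.2103, 0.2268]
tool_rot: [-0.002, 0.987, 0.16, -0.002]
contact_force: [-0.1, 0.2, 0.5]
gripper_width: 0.6
grasp_force: 0.0
```

```bash
cat >> seg.py <<'E'
def topface(f,P0,z,tol=12):
    "flood the bright top face around the expected point, fit a circle on plane z"
    g=cv2.GaussianBlur(cv2.cvtColor(f["image"],cv2.COLOR_BGR2GRAY),(3,3),0); u,v=proj(f,[P0[0],P0[1],z])[0].round().astype(int)
    K=6; big=cv2.resize(g,None,fx=K,fy=K,interpolation=cv2.INTER_CUBIC); big=cv2.GaussianBlur(big,(5,5),0)
    m=np.zeros((big.shape[0]+2,big.shape[1]+2),np.uint8)
    cv2.floodFill(big,m,(int(u*K),int(v*K)),0,tol*3,tol*3,4|cv2.FLOODFILL_MASK_ONLY|cv2.FLOODFILL_FIXED_RANGE|(255<<8))
    m=cv2.morphologyEx(m[1:-1,1:-1],cv2.MORPH_OPEN,np.ones((9,9)))
    c=max(cv2.findContours(m,cv2.RETR_EXTERNAL,cv2.CHAIN_APPROX_NONE)[0],key=cv2.contourArea)
    q=(cv2.convexHull(c)[:,0]+.5)/K-.5
    P=np.array([toplane(f,a,b,z)[:2] for a,b in q])*1000
    s=np.linalg.lstsq(np.c_[2*P,np.ones(len(P))],(P**2).sum(1),rcond=None)[0]; D=2*np.sqrt(s[2]+s[0]**2+s[1]**2)
    res=np.abs(np.hypot(*(P-s[:2]).T)-D/2).max()
    return (u,v),int(g[v,u]),s[:2].round(1),round(D,1),round(res,1),rel(f,[s[0]/1e3,s[1]/1e3,z])
E
python3 - <<'E'
from seg import *
f=grab("wrist","w9.png"); s=manip.state(); print(s["time"],s["tool_pos"].round(4),s["tool_rot"].round(3))
for t in (6,12,20): print(*topface(f,(.561,-.2105),.149,t))
E
```

```text
9.5667 [ 0.5572 -0.2093  0.2272] [-0.001  0.987  0.161 -0.001]
(np.int64(319), np.int64(205)) 251 [ 562.2 -206.4] 20.9 0.1 [ 6.2 -1.9 77.8]
(np.int64(319), np.int64(205)) 251 [ 562.2 -206.4] 21.5 0.1 [ 6.2 -1.9 77.8]
(np.int64(319), np.int64(205)) 251 [ 562.1 -206.4] 22.4 0.2 [ 6.2 -1.9 77.8]
```

w100's top face fits a circle with 0.1 mm residual. I'll shift (6,-2) and descend 94.

Call:
move_arm(
  increments=[6,-2,20,0,0.6,0,0,30,0,0.6,0,0,25,0,0.55,0,0,14,0,0.5,0,0,5,0,0.5,0,0,0,0,0.45],
)

```text
time: 10.07
tool_pos: [0.5621, -0.2048, 0.1336]
tool_rot: [-0.001, 0.987, 0.161, -0.001]
contact_force: [0.1, 0.2, -0.4]
gripper_width: 0.451
grasp_force: 0.0
```

```bash
python3 - <<'E'
from seg import *
f=grab("wrist","w10.png"); s=manip.state(); print(s["time"],s["tool_pos"].round(4),s["contact_force"].round(1),s["gripper_width"])
for t in (6,12): print(*topface(f,(.562,-.2075),.149,t))
E
```

```text
10.1167 [ 0.5631 -0.2056  0.1355] [ 0.5 -0.6  0.7] 0.4507880049263066
(np.int64(322), np.int64(277)) 243 [ 559.6 -207.6] 18.3 5.2 [ -3.3   1.9 -15.4]
(np.int64(322), np.int64(277)) 243 [ 559.8 -207.7] 19.0 4.0 [ -3.1   2.  -15.4]
```

```bash
python3 - <<'E'
import cv2
g=cv2.cvtColor(cv2.imread("pics/w10.png"),6)
for v in (272,280,286): print(v,[int(x) for x in g[v,262:378]])
print([int(x) for x in g[235:310,318]])
E
```

```text
272 [94, 93, 93, 94, 93, 93, 94, 96, 77, 29, 18, 24, 22, 21, 22, 21, 21, 20, 21, 17, 58, 233, 254, 252, 252, 252, 252, 252, 250, 247, 236, 230, 230, 226, 187, 104, 69, 64, 98, 137, 151, 150, 152, 152, 153, 152, 152, 150, 149, 149, 150, 149, 151, 216, 251, 234, 178, 179, 163, 143, 145, 147, 149, 151, 153, 154, 155, 154, 154, 153, 152, 152, 152, 151, 153, 153, 155, 155, 156, 153, 123, 73, 66, 93, 162, 222, 232, 231, 236, 190, 47, 15, 22, 23, 21, 21, 21, 20, 21, 22, 20, 39, 79, 96, 93, 94, 93, 94, 94, 94, 94, 95, 92, 64, 22, 26]
280 [93, 93, 94, 93, 94, 96, 77, 28, 21, 22, 21, 22, 21, 22, 21, 21, 21, 24, 25, 20, 59, 103, 116, 109, 104, 98, 92, 84, 77, 71, 67, 86, 109, 174, 229, 210, 142, 111, 195, 244, 244, 243, 243, 244, 245, 245, 245, 245, 244, 244, 244, 245, 246, 245, 245, 245, 245, 245, 244, 243, 243, 243, 243, 244, 245, 245, 246, 247, 241, 228, 226, 232, 243, 246, 247, 248, 250, 252, 248, 230, 214, 160, 125, 207, 252, 254, 251, 242, 227, 206, 127, 10, 20, 23, 21, 21, 22, 22, 20, 22, 21, 22, 21, 27, 74, 96, 93, 93, 93, 93, 93, 92, 94, 95, 95, 82]
286 [104, 136, 137, 137, 138, 122, 7
[... 178 characters left out ...]
4, 244, 245, 245, 245, 244, 244, 244, 245, 246, 245, 245, 245, 245, 244, 244, 243, 243, 243, 243, 243, 244, 245, 246, 246, 247, 247, 246, 246, 245, 245, 246, 246, 233, 174, 127, 195, 249, 253, 252, 252, 252, 252, 252, 252, 253, 253, 196, 6, 18, 21, 21, 22, 23, 20, 20, 26, 33, 38, 34, 79, 125, 138, 137, 138, 136, 107, 50, 18, 22, 23, 27]
[100, 102, 104, 102, 103, 100, 98, 100, 101, 102, 104, 106, 102, 61, 55, 96, 101, 101, 103, 121, 139, 59, 67, 102, 153, 150, 149, 149, 149, 150, 150, 150, 150, 150, 150, 150, 146, 178, 250, 246, 245, 245, 245, 246, 245, 245, 245, 245, 245, 245, 245, 245, 245, 245, 245, 245, 245, 245, 247, 246, 158, 120, 156, 168, 169, 160, 84, 19, 40, 40, 38, 40, 63, 101, 92]
```

The close-up profiles put the gap centre at u=316.8 and w100 at u=321.4, so I need +2.4 mm in y. Correct that and grip.

Call:
move_arm(
  increments=[-1,2.4,0,0,0.45,0,0,0,0,0.4,0,0,0,0,0.3,0,0,0,0,0,0,0,0,0,0,0,0,0,0,0],
)

```text
time: 10.62
tool_pos: [0.564, -0.2095, 0.1377]
tool_rot: [0.001, 0.987, 0.161, 0.001]
contact_force: [-1.2, 1.1, 6.0]
gripper_width: 0.273
grasp_force: 58.6
```

Call:
move_arm(
  increments=[0,0,-5,0,0,0,0,-10,0,0,0,0,-25,0,0,0,0,-30,0,0,0,0,-30,0,0,0,0,0,0,0],
)

```text
time: 11.12
tool_pos: [0.5658, -0.2105, 0.2441]
tool_rot: [0.004, 0.987, 0.161, 0.005]
contact_force: [0.7, -0.2, 0.3]
gripper_width: 0.267
grasp_force: 58.9
```

```bash
python3 - <<'E'
from seg import *
f=grab("wrist","w11.png"); s=manip.state(); print(s["time"],s["tool_pos"].round(4),s["contact_force"].round(1),s["gripper_width"],s["grasp_force"])
for t in (6,12): print(*topface(f,(.562,-.21),.125,t))
g=cv2.cvtColor(f["image"],6)
print([int(x) for x in g[225:310,317]])
print([int(x) for x in g[280,270:370]])
E
```

```text
11.1667 [ 0.5649 -0.21    0.241 ] [-0.1 -0.1 -0.2] 0.2716788187101844 58.93050134181976
(np.int64(314), np.int64(198)) 249 [ 562.  -207.9] 30.2 0.1 [ -3.8  -4.7 119. ]
(np.int64(314), np.int64(198)) 249 [ 562. -208.] 31.1 0.1 [ -3.8  -4.7 119. ]
[233, 237, 250, 253, 254, 254, 170, 95, 101, 105, 105, 103, 102, 100, 100, 102, 104, 106, 105, 73, 53, 82, 104, 102, 103, 112, 98, 63, 76, 127, 155, 152, 151, 151, 150, 151, 150, 151, 150, 150, 150, 149, 153, 174, 172, 170, 193, 249, 245, 245, 244, 244, 244, 244, 244, 244, 244, 245, 245, 245, 245, 245, 245, 247, 246, 184, 118, 151, 174, 173, 172, 173, 172, 170, 203, 252, 253, 252, 252, 254, 250, 89, 32, 39, 40]
[26, 26, 25, 23, 50, 85, 100, 97, 96, 96, 95, 95, 95, 95, 96, 98, 78, 28, 21, 24, 23, 20, 23, 22, 20, 44, 98, 118, 144, 225, 246, 244, 244, 245, 245, 245, 246, 245, 244, 244, 246, 246, 246, 246, 246, 246, 245, 244, 244, 243, 243, 244, 244, 246, 246, 247, 247, 247, 247, 248, 250, 249, 225, 181, 183, 159, 101, 63, 58, 29, 20, 21, 20, 21, 23, 23, 22, 27, 75, 98, 96, 95, 95, 95, 96, 95, 96, 97, 99, 86, 52, 23, 25, 25, 26, 27, 26, 26, 27, 25]
```

w100 is held and w200 still stands at (562,-208). To case100.

Call:
move_arm(
  increments=[15,-30,0,0,0,15,-31,0,0,0,15,-30,0,0,0,15,-31,0,0,0,15,-30,0,0,0,15,-31,0,0,0,15,-30,0,0,0,15,-31,0,0,0],
)

```text
time: 11.83
tool_pos: [0.5984, 0.0621, 0.2339]
tool_rot: [-0.0, 0.987, 0.161, -0.001]
contact_force: [0.4, 0.2, -1.3]
gripper_width: 0.266
grasp_force: 59.1
```

Call:
move_arm(
  increments=[15,-31,10,0,0,15,-31,20,0,0,15,-31,20,0,0,15,-30,30,0,0,14,-30,30,0,0,0,0,30,0,0,0,0,20,0,0,0,0,0,0,0],
)

```text
time: 12.5
tool_pos: [0.6149, 0.2239, 0.0714]
tool_rot: [0.001, 0.987, 0.161, -0.007]
contact_force: [-0.3, -1.6, -2.3]
gripper_width: 0.272
grasp_force: 59.0
```

```bash
cat > inhand.py <<'E'
from seg import *
def run(name,h,und=8.5):
    f=grab("wrist",name); s=manip.state(); print(s["time"],s["tool_pos"].round(4),s["contact_force"].round(1),s["gripper_width"].round(3))
    for r in felts(f): print(*r)
    g=cv2.cvtColor(f["image"],6); print([int(x) for x in g[225:310,317]])
    return f
def top(f,v,h,und=8.5):
    "tool x of weight centre from the row of its top face centre"
    z=f["eye"][2]; T=f["T_tool_cam"]
    zt=(und-h)/1000
    tcp=f["eye"]-f["rotation"]@T[:3,:3].T@T[:3,3]
    return rel(f,toplane(f,317.5,v,tcp[2]-zt))
E
python3 - <<'E'
from inhand import *
f=run("w12.png",24); print(top(f,271.5,24))
E
```

```text
Traceback (most recent call last):
  File "inhand.py", line 3, in run
    f=grab("wrist",name); s=manip.state(); print(s["time"],s["tool_pos"].round(4),s["contact_force"].round(1),s["gripper_width"].round(3))
                                                                                                              ^^^^^^^^^^^^^^^^^^^^^^^^
AttributeError: 'float' object has no attribute 'round'
```

```bash
sed -i 's/s\["gripper_width"\].round(3)/round(s["gripper_width"],3)/' inhand.py
python3 - <<'E'
from inhand import *
f=run("w12.png",24); print(top(f,271.5,24))
E
```

```text
12.6 [0.619  0.2241 0.0779] [ 0.3  0.3 -0.9] 0.269
[315.  206.8] [621.6 228. ] 35.0 [ 6.3 -2.3 64.7]
[234, 229, 233, 230, 219, 218, 164, 133, 134, 139, 138, 138, 136, 133, 133, 135, 137, 140, 138, 97, 72, 110, 137, 135, 136, 149, 139, 84, 102, 169, 204, 201, 200, 200, 199, 199, 199, 198, 198, 198, 198, 198, 197, 198, 198, 197, 198, 198, 198, 198, 198, 198, 199, 198, 199, 199, 199, 200, 200, 201, 200, 201, 203, 203, 198, 137, 88, 109, 195, 255, 254, 248, 103, 113, 121, 117, 118, 188, 254, 254, 249, 182, 173, 175, 174]
[  2.1  -0.  -15.5]
```

Call:
move_arm(
  increments=[4.5,-1,10,0,0,0,0,20,0,0,0,0,10,0,0,0,0,5,0,0,0,0,0,0,0,0,0,0,0,0],
)

```text
time: 13.1
tool_pos: [0.6246, 0.2268, 0.0352]
tool_rot: [-0.0, 0.987, 0.161, 0.0]
contact_force: [-0.4, 0.1, -1.3]
gripper_width: 0.27
grasp_force: 59.0
```

```bash
python3 - <<'E'
from inhand import *
f=run("w13.png",24)
hsv=cv2.cvtColor(f["image"],cv2.COLOR_BGR2HSV); m=cv2.inRange(hsv,(5,60,60),(24,255,255))
T=f["T_tool_cam"]
for v in (205,212,219,226): 
    x=np.flatnonzero(m[v,230:410])+230; b=np.split(x,np.flatnonzero(np.diff(x)>1)+1); print(v,[(int(k[0]),int(k[-1])) for k in b if len(k)>2])
c=np.flatnonzero(m[120:260,317])+120; b=np.split(c,np.flatnonzero(np.diff(c)>1)+1); print("col",[(int(k[0]),int(k[-1])) for k in b if len(k)>1])
g=cv2.cvtColor(f["image"],6); print([int(x) for x in g[280,270:370]])
E
```

```text
13.15 [0.625  0.2269 0.0357] [ 1.3 -0.5 -0.8] 0.273
[166, 156, 152, 164, 164, 155, 157, 161, 160, 164, 163, 162, 161, 156, 157, 159, 162, 165, 163, 114, 87, 130, 163, 159, 161, 174, 153, 100, 121, 201, 232, 228, 227, 227, 227, 226, 226, 226, 225, 225, 226, 226, 225, 226, 226, 226, 225, 226, 226, 226, 226, 226, 226, 226, 226, 226, 227, 227, 226, 228, 227, 227, 228, 230, 227, 160, 112, 168, 202, 199, 199, 199, 199, 199, 199, 200, 200, 199, 198, 221, 254, 255, 196, 200, 201]
205 [(295, 332)]
212 [(286, 342)]
219 [(280, 307), (321, 347)]
226 [(277, 294), (334, 350)]
col [(201, 218)]
[46, 47, 45, 43, 80, 134, 155, 152, 150, 150, 150, 149, 149, 150, 150, 154, 123, 50, 40, 42, 41, 39, 40, 40, 38, 52, 93, 107, 127, 198, 228, 226, 227, 228, 230, 229, 229, 228, 228, 228, 229, 230, 230, 229, 230, 229, 228, 226, 226, 225, 225, 226, 226, 228, 230, 229, 243, 255, 255, 255, 255, 255, 255, 255, 255, 255, 159, 101, 92, 53, 37, 40, 39, 39, 41, 42, 39, 47, 117, 154, 150, 149, 149, 149, 150, 149, 151, 152, 156, 137, 85, 43, 46, 46, 46, 47, 47, 46, 46, 46]
```

```bash
python3 - <<'E'
from inhand import *
f=grab("wrist"); print(manip.state()["tool_pos"])
print("felt edge",rel(f,toplane(f,317.5,218.3,.010)),"rim outer top",rel(f,toplane(f,317.5,201,.017)), "felt y", rel(f,toplane(f,313.8,226,.010)))
print("weight",top(f,271.5,24))
E
```

```text
[0.62513656 0.2269655  0.03593702]
felt edge [14.   0.1 25.7] rim outer top [28.   0.1 18.7] felt y [ 8.7 -2.3 25.7]
weight [  2.1  -0.  -15.5]
```

```bash
python3 - <<'E'
from inhand import *
f=grab("wrist"); T=f["T_tool_cam"]
def row(p): return proj(f,f["rotation"]@(T[:3,:3].T@(np.array(p)/1000-T[:3,3]))+f["eye"])[0][1]
for zz in (20,21,22):
  print(zz,[(x,row([x,0,zz]).round(1)) for x in (8,9,10,11,12,13,14)])
E
```

```text
20 [(8, np.float64(230.8)), (9, np.float64(229.3)), (10, np.float64(227.9)), (11, np.float64(226.4)), (12, np.float64(224.9)), (13, np.float64(223.4)), (14, np.float64(221.9))]
21 [(8, np.float64(230.1)), (9, np.float64(228.6)), (10, np.float64(227.2)), (11, np.float64(225.7)), (12, np.float64(224.2)), (13, np.float64(222.7)), (14, np.float64(221.2))]
22 [(8, np.float64(229.4)), (9, np.float64(228.0)), (10, np.float64(226.5)), (11, np.float64(225.0)), (12, np.float64(223.5)), (13, np.float64(222.1)), (14, np.float64(220.6))]
```

Calibrated against the w50 landing, the correction is x -3, y -1.7. Lowering.

Call:
move_arm(
  increments=[-3,-1.7,0,0,0,0,0,8,0,0,0,0,5,0,0,0,0,2,0,0,0,0,0,0,0],
)

```text
time: 13.67
tool_pos: [0.6213, 0.2278, 0.0226]
tool_rot: [0.0, 0.987, 0.161, -0.0]
contact_force: [-8.0, -2.4, 15.4]
gripper_width: 0.271
grasp_force: 60.9
```

The contact height matches the floor, given the actual grip height (12.7 mm). Relax the push and release.

Call:
move_arm(
  increments=[0,0,-1.5,0,0,0,0,0,0,0.33,0,0,0,0,0.45,0,0,0,0,0.55,0,0,-5,0,0.55,0,0,-15,0,0.55,0,0,-30,0,0.55,0,0,-30,0,0.6],
)

```text
time: 14.33
tool_pos: [0.6198, 0.2272, 0.1014]
tool_rot: [0.0, 0.987, 0.161, -0.001]
contact_force: [0.4, 1.3, 0.5]
gripper_width: 0.602
grasp_force: 0.0
```

Call:
move_arm(
  increments=[-5,0,-40,0,0.6,-10,20,-40,0,0.6,-10,20,-40,0,0.6,-5,20,0,0,0.6,0,0,0,0,0.6],
)

```text
time: 14.75
tool_pos: [0.6144, 0.1626, 0.2202]
tool_rot: [0.001, 0.987, 0.159, 0.005]
contact_force: [-0.2, -0.1, -0.5]
gripper_width: 0.604
grasp_force: 0.0
```

```bash
python3 - <<'E'
from seg import *
f=grab("wrist","w14.png"); s=manip.state(); print(s["time"],s["tool_pos"].round(4),s["contact_force"].round(1))
for r in felts(f): print(*r)
for t in(6,12): print(*topface(f,(.621,.228),.034,t)); print(*topface(f,(.4726,.2474),.035,t))
E
```

```text
14.8 [0.6131 0.1639 0.2174] [-0.2  0.5 -0.4]
[304.2 275.4] [467.1 132. ] 44.8 [-151.3  -17.9  208.8]
[559.2 230. ] [ 641.5 -170.5] 13.2 [-81.  324.1 210.5]
[353.5 188.9] [610.5 108.9] 60.4 [-22.5  49.1 210.1]
[268.2 151.2] [620.6 229.2] 35.9 [ 24.9 -61.9 210.2]
(np.int64(264), np.int64(154)) 138 [620.5 228.1] 20.6 0.2 [ 24.7 -60.8 186.2]
(np.int64(219), np.int64(259)) 131 [474.3 247.3] 12.9 0.2 [-108.  -125.   183.8]
(np.int64(264), np.int64(154)) 138 [620.4 228.1] 22.1 0.2 [ 24.7 -60.9 186.2]
(np.int64(219), np.int64(259)) 131 [486.8 243.4] 41.8 1.0 [ -97.3 -117.4  184. ]
```

w100 is standing 1 mm off its case centre. Now w200.

Call:
move_arm(
  increments=[-15,30,0,0,0.7,-15,31,0,0,0.7,-15,30,0,0,0.7,-15,31,0,0,0.7,-15,30,0,0,0.7,-15,31,0,0,0.7,-15,30,0,0,0.7,-15,31,0,0,0.7],
)

```text
time: 15.47
tool_pos: [0.5748, -0.1048, 0.2131]
tool_rot: [-0.001, 0.987, 0.161, -0.001]
contact_force: [1.0, 0.1, 0.0]
gripper_width: 0.704
grasp_force: 0.0
```

Call:
move_arm(
  increments=[-15,30,0,0,0.7,-15,31,0,0,0.7,-16,30,0,0,0.7,0,0,0,0,0.7,0,0,0,0,0.7,0,0,0,0,0.7],
)

```text
time: 15.97
tool_pos: [0.5608, -0.2042, 0.2132]
tool_rot: [-0.001, 0.987, 0.161, -0.0]
contact_force: [-0.3, -0.6, 0.3]
gripper_width: 0.7
grasp_force: 0.0
```

```bash
python3 - <<'E'
from seg import *
f=grab("wrist","w15.png"); s=manip.state(); print(s["time"],s["tool_pos"].round(4))
for t in (6,12): print(*topface(f,(.562,-.208),.125,t))
E
```

```text
16.0167 [ 0.5609 -0.2038  0.2133]
(np.int64(322), np.int64(205)) 248 [ 561.9 -207.9] 30.4 0.1 [-0.1  4.  88.2]
(np.int64(322), np.int64(205)) 248 [ 561.8 -207.9] 31.1 0.2 [-0.1  4.  88.2]
```

Call:
move_arm(
  increments=[0,5,25,0,0.7,0,0,35,0,0.7,0,0,25,0,0.65,0,0,15,0,0.6,0,0,6,0,0.6,0,0,0,0,0.6,0,0,0,0,0.6],
)

```text
time: 16.6
tool_pos: [0.5631, -0.2092, 0.1086]
tool_rot: [0.0, 0.987, 0.161, 0.0]
contact_force: [-0.3, 0.1, 0.7]
gripper_width: 0.602
grasp_force: 0.0
```

```bash
python3 - <<'E'
from seg import *
f=grab("wrist","w16.png"); s=manip.state(); print(s["time"],s["tool_pos"].round(4),s["contact_force"].round(1),s["gripper_width"])
print(*topface(f,(.562,-.209),.125,8))
g=cv2.cvtColor(f["image"],6)
for v in (266,276): print(v,[int(x) for x in g[v,250:390]])
print([int(x) for x in g[225:320,318]])
E
```

```text
16.65 [ 0.5636 -0.2097  0.1095] [ 0.5 -0.3  0.6] 0.6014895080020914
(np.int64(316), np.int64(278)) 242 [ 558.4 -209.2] 26.8 5.6 [ -4.5  -1.5 -16.4]
266 [92, 92, 93, 92, 92, 92, 93, 93, 74, 28, 20, 21, 21, 21, 20, 21, 21, 22, 19, 15, 88, 190, 231, 229, 232, 196, 102, 168, 238, 249, 223, 110, 105, 112, 80, 61, 87, 132, 153, 152, 152, 151, 150, 151, 151, 152, 151, 151, 150, 151, 150, 150, 149, 150, 150, 150, 150, 149, 149, 150, 149, 149, 149, 148, 149, 149, 149, 149, 149, 149, 149, 150, 150, 150, 150, 151, 151, 151, 151, 152, 152, 153, 152, 153, 153, 154, 153, 154, 153, 152, 152, 156, 136, 86, 60, 72, 115, 120, 95, 205, 244, 190, 116, 193, 237, 235, 229, 229, 229, 228, 228, 229, 233, 197, 86, 14, 20, 21, 20, 22, 21, 19, 22, 22, 20, 27, 73, 95, 92, 92, 93, 93, 92, 93, 93, 94, 83, 51, 24, 27]
276 [92, 93, 93, 94, 86, 54, 19, 21, 21, 20, 20, 20, 22, 22, 22, 20, 19, 21, 22, 21, 47, 177, 233, 227, 226, 226, 226, 225, 226, 226, 193, 109, 62, 81, 128, 152, 149, 149, 149, 148, 148, 148, 148, 148, 148, 147, 147, 147, 147, 147, 147, 146, 146, 144, 155, 172, 168, 150, 145, 218, 247, 246, 246, 246, 244, 243, 243, 243, 243, 243, 244, 244, 244, 244, 244, 244, 242, 236, 236, 235, 218, 189, 192, 193, 172, 151, 151, 152, 152, 152, 151, 152, 152, 153, 155, 135, 84, 61, 103, 153, 206, 230, 230, 230, 230, 230, 230, 230, 229, 228, 228, 228, 234, 188, 48, 17, 18, 21, 20, 20, 21, 21, 22, 21, 22, 22, 21, 21, 19, 41, 79, 93, 93, 92, 92, 92, 92, 92, 92, 93]
[152, 147, 102, 99, 100, 99, 98, 98, 98, 99, 98, 101, 102, 102, 102, 97, 42, 61, 93, 103, 103, 104, 122, 138, 57, 65, 101, 158, 154, 154, 154, 150, 148, 149, 150, 150, 152, 153, 153, 153, 151, 149, 149, 150, 151, 150, 146, 152, 208, 249, 244, 243, 242, 242, 242, 243, 243, 244, 244, 244, 244, 244, 243, 243, 243, 244, 244, 244, 243, 242, 240, 239, 241, 242, 241, 240, 243, 246, 244, 179, 101, 92, 101, 119, 135, 145, 150, 157, 163, 163, 162, 162, 162, 162, 163]
```

Call:
move_arm(
  increments=[-1,-1.3,0,0,0.6,0,0,0,0,0.5,0,0,0,0,0.4,0,0,0,0,0,0,0,0,0,0,0,0,0,0,0],
)

```text
time: 17.15
tool_pos: [0.5619, -0.2094, 0.1098]
tool_rot: [0.0, 0.987, 0.161, 0.001]
contact_force: [-0.8, 2.8, 5.6]
gripper_width: 0.396
grasp_force: 59.6
```

Call:
move_arm(
  increments=[0,0,-5,0,0,0,0,-10,0,0,0,0,-25,0,0,0,0,-35,0,0,0,0,-35,0,0,0,0,0,0,0,0,0,0,0,0],
)

```text
time: 17.73
tool_pos: [0.5625, -0.21, 0.2216]
tool_rot: [0.002, 0.987, 0.161, 0.003]
contact_force: [-0.7, -0.8, -2.6]
gripper_width: 0.396
grasp_force: 60.0
```

```bash
python3 - <<'E'
from seg import *
f=grab("wrist","w17.png"); s=manip.state(); print(s["time"],s["tool_pos"].round(4),s["contact_force"].round(1),s["gripper_width"],s["grasp_force"])
for t in (6,12): print(*topface(f,(.562,-.209),.100,t))
g=cv2.cvtColor(f["image"],6)
print([int(x) for x in g[220:315,317]])
E
```

```text
17.7833 [ 0.5612 -0.2093  0.2187] [-0.5  0.1 -2. ] 0.39543825672584837 59.97082829475403
(np.int64(315), np.int64(193)) 248 [ 560.8 -207.6] 45.3 0.6 [ -1.4  -3.3 121.6]
(np.int64(315), np.int64(193)) 248 [ 560.7 -207.7] 46.3 0.8 [ -1.5  -3.3 121.6]
[233, 236, 234, 217, 90, 97, 98, 98, 98, 98, 99, 101, 102, 102, 100, 101, 98, 53, 51, 80, 105, 102, 101, 119, 143, 53, 62, 92, 158, 154, 153, 154, 151, 148, 149, 150, 151, 151, 153, 154, 152, 150, 149, 150, 150, 151, 152, 153, 153, 150, 153, 181, 219, 220, 240, 243, 243, 244, 244, 244, 244, 245, 245, 243, 243, 243, 244, 244, 244, 243, 242, 240, 239, 242, 243, 241, 241, 244, 245, 247, 242, 103, 138, 172, 171, 170, 167, 205, 253, 252, 251, 252, 254, 246, 67]
```

w200 is held and w500 stays at (561,-208). To case200.

Call:
move_arm(
  increments=[2,-32,0,0,0,2,-32,0,0,0,2,-32,0,0,0,2,-32,0,0,0,2,-32,0,0,0,2,-32,0,0,0,2,-32,0,0,0,2,-32,0,0,0],
)

```text
time: 18.45
tool_pos: [0.4929, 0.0402, 0.215]
tool_rot: [-0.001, 0.987, 0.161, -0.002]
contact_force: [1.3, 0.3, -2.0]
gripper_width: 0.396
grasp_force: 60.1
```

Call:
move_arm(
  increments=[1,-32,10,0,0,1,-32,20,0,0,1,-33,30,0,0,0,0,30,0,0,0,0,30,0,0,0,0,18,0,0,0,0,0,0,0,0,0,0,0,0],
)

```text
time: 19.12
tool_pos: [0.4653, 0.1293, 0.079]
tool_rot: [-0.0, 0.987, 0.161, -0.003]
contact_force: [-0.4, 0.2, -1.1]
gripper_width: 0.398
grasp_force: 60.3
```

```bash
python3 - <<'E'
from inhand import *
f=run("w18.png",25)
E
```

```text
19.1667 [0.4671 0.1295 0.0812] [ 0.6 -0.7 -0.6] 0.398
[534.3 305.4] [439.7 -83.4] 37.8 [-91.3 193.7  69.4]
[475.5 250.6] [472.   -8.6] 19.2 [-36.9 133.1  69.1]
[80, 80, 79, 79, 80, 80, 82, 84, 82, 81, 83, 80, 49, 39, 65, 86, 83, 82, 98, 126, 41, 50, 75, 132, 128, 127, 126, 123, 121, 123, 123, 124, 126, 126, 127, 126, 123, 122, 122, 124, 124, 125, 126, 126, 123, 122, 118, 119, 139, 167, 182, 207, 219, 225, 223, 221, 221, 222, 220, 218, 220, 221, 220, 220, 218, 216, 214, 213, 217, 218, 216, 215, 220, 222, 224, 211, 82, 83, 25, 30, 29, 31, 31, 30, 30]
```

```bash
cat > edge.py <<'E'
from inhand import *
def segs(x): return [(int(k[0]),int(k[-1])) for k in np.split(x,np.flatnonzero(np.diff(x)>1)+1) if len(k)>2]
def edge(name,R,Ro):
    "fit the felt rim (wood/felt edge) above the held weight, camera side, circle of known radius on z=.010"
    f=grab("wrist",name); s=manip.state(); print(s["time"],s["tool_pos"].round(4))
    m=cv2.inRange(cv2.cvtColor(f["image"],cv2.COLOR_BGR2HSV),(5,60,60),(24,255,255))
    for u in (300,308,317,326,334): print("col",u,segs(np.flatnonzero(m[100:250,u])+100))
    for v in range(180,232,7): print("row",v,segs(np.flatnonzero(m[v,200:440])+200))
    return f
E
python3 - <<'E'
from edge import *
edge("w18b.png",22,31)
E
```

```text
19.2167 [0.4683 0.1295 0.0825]
col 300 [(174, 188)]
col 308 [(171, 185)]
col 317 [(171, 184)]
col 326 [(173, 186)]
col 334 [(176, 191)]
row 180 [(289, 341)]
row 187 [(283, 302), (327, 346)]
row 194 [(279, 293), (336, 350)]
row 201 [(277, 289), (341, 353)]
row 208 [(275, 287), (343, 354)]
row 215 [(275, 288), (342, 354)]
row 222 [(276, 290), (340, 353)]
row 229 [(279, 296), (335, 350)]
```

```bash
cat >> edge.py <<'E'
def fit(f,q,z=.010):
    P=np.array([toplane(f,a,b,z)[:2] for a,b in q])*1000
    s=np.linalg.lstsq(np.c_[2*P,np.ones(len(P))],(P**2).sum(1),rcond=None)[0]; D=2*np.sqrt(s[2]+s[0]**2+s[1]**2)
    return s[:2].round(1),D.round(1),rel(f,[s[0]/1e3,s[1]/1e3,z])
E
python3 - <<'E'
from edge import *
f=grab("wrist")
print(fit(f,[(302.5,187),(326.5,187),(293.5,194),(335.5,194),(289.5,201),(340.5,201),(287.5,208),(342.5,208),(288.5,215),(341.5,215),(290.5,222),(339.5,222),(296.5,229),(334.5,229),(315,184.7)]))
E
```

```text
(array([468.1, 131.4]), np.float64(43.7), array([ 0.3, -1.8, 72.5]))
```

Call:
move_arm(
  increments=[0,-1.8,10,0,0,0,0,20,0,0,0,0,10,0,0,0,0,5,0,0,0,0,0,0,0,0,0,0,0,0],
)

```text
time: 19.77
tool_pos: [0.4673, 0.1313, 0.0369]
tool_rot: [-0.0, 0.987, 0.161, -0.0]
contact_force: [0.4, 0.5, -1.6]
gripper_width: 0.397
grasp_force: 60.3
```

```bash
python3 - <<'E'
from edge import *
f=edge("w19.png",22,31)
g=cv2.cvtColor(f["image"],6);print([int(x) for x in g[275,270:365]])
E
```

```text
19.8167 [0.4678 0.1314 0.0375]
col 300 [(192, 210)]
col 308 [(190, 207)]
col 317 [(189, 206)]
col 326 [(190, 207)]
col 334 [(192, 210)]
row 180 []
row 187 []
row 194 [(295, 339)]
row 201 [(285, 349)]
row 208 [(278, 305), (329, 355)]
row 215 [(274, 293), (341, 359)]
row 222 [(272, 287), (347, 362)]
row 229 [(269, 284), (350, 364)]
[76, 76, 76, 77, 77, 61, 21, 15, 17, 15, 16, 15, 15, 13, 39, 54, 85, 119, 127, 126, 126, 125, 126, 126, 126, 125, 125, 125, 126, 126, 125, 125, 125, 125, 125, 125, 125, 124, 125, 125, 123, 124, 123, 123, 120, 131, 190, 223, 221, 221, 222, 223, 226, 221, 195, 159, 142, 133, 122, 119, 120, 121, 122, 122, 122, 122, 129, 129, 120, 121, 121, 122, 123, 124, 124, 124, 126, 119, 87, 51, 39, 13, 15, 15, 15, 17, 18, 14, 14, 56, 79, 77, 77, 76, 76]
```

```bash
python3 - <<'E'
from edge import *
f=grab("wrist")
print(fit(f,[(305.5,208),(328.5,208),(293.5,215),(340.5,215),(287.5,222),(346.5,222),(284.5,229),(349.5,229),(317,206.5)]), rel(f,toplane(f,317,206.5,.01)))
E
```

```text
(array([467.2, 131.5]), np.float64(43.7), array([-0.5, -0.2, 27.5])) [21.2 -0.2 27.5]
```

Call:
move_arm(
  increments=[-0.5,0,7,0,0,0,0,5,0,0,0,0,3,0,0,0,0,1.5,0,0,0,0,0,0,0],
)

```text
time: 20.28
tool_pos: [0.4665, 0.1311, 0.02]
tool_rot: [0.0, 0.987, 0.161, -0.0]
contact_force: [0.8, 0.5, -1.3]
gripper_width: 0.392
grasp_force: 60.5
```

Call:
move_arm(
  increments=[0,0,1,0,0,0,0,0,0,0,0,0,1,0,0,0,0,0,0,0],
)

```text
time: 20.62
tool_pos: [0.4669, 0.1312, 0.0197]
tool_rot: [0.0, 0.987, 0.161, -0.0]
contact_force: [-6.0, -0.5, 10.3]
gripper_width: 0.389
grasp_force: 61.7
```

Touchdown. Release w200.

Call:
move_arm(
  increments=[0,0,-1,0,0,0,0,0,0,0.45,0,0,0,0,0.55,0,0,0,0,0.65,0,0,-5,0,0.65,0,0,-15,0,0.65,0,0,-30,0,0.65,0,0,-30,0,0.65],
)

```text
time: 21.28
tool_pos: [0.4654, 0.131, 0.0991]
tool_rot: [-0.0, 0.987, 0.161, -0.002]
contact_force: [1.7, 0.8, -0.1]
gripper_width: 0.651
grasp_force: 0.0
```

Call:
move_arm(
  increments=[0,0,-40,0,0.8,0,20,-40,0,0.8,0,20,-40,0,0.8,0,20,0,0,0.8,0,0,0,0,0.8],
)

```text
time: 21.7
tool_pos: [0.4875, 0.0747, 0.2182]
tool_rot: [0.001, 0.987, 0.159, 0.004]
contact_force: [0.4, 0.0, -1.4]
gripper_width: 0.8
grasp_force: 0.0
```

```bash
python3 - <<'E'
from seg import *
f=grab("wrist","w20.png"); s=manip.state(); print(s["time"],s["tool_pos"].round(4),s["contact_force"].round(1))
for r in felts(f): print(*r)
for t in(5,10): print(*topface(f,(.467,.1315),.035,t))
E
```

```text
21.75 [0.4858 0.0759 0.2155] [-0.7  0.1 -0.3]
[266.2 173.9] [465.4 132.5] 46.2 [ -4.3 -62.6 207.9]
[172.6 138.6] [471.4 250.7] 32.3 [  38.5 -172.9  207.8]
[556.4  94.1] [ 660.5 -157.7] 12.5 [ 89.5 274.2 209.8]
[319.9  57.3] [610.4 108.8] 60.1 [125.8   5.5 209.1]
(np.int64(264), np.int64(179)) 153 [467.4 133.3] 27.3 3.9 [ -2.  -62.6 182.9]
(np.int64(264), np.int64(179)) 153 [532.8  79.2] 256.0 46.3 [ 43.1   9.3 183.5]
```

w200 is placed. On to w500.

Call:
move_arm(
  increments=[-2,29,0,0,0.85,-2,29,0,0,0.85,-2,30,0,0,0.85,-2,29,0,0,0.85,-2,29,0,0,0.85,-2,30,0,0,0.85,-2,29,0,0,0.85,-2,29,0,0,0.85],
)

```text
time: 22.42
tool_pos: [0.5432, -0.1502, 0.2118]
tool_rot: [-0.001, 0.987, 0.161, -0.001]
contact_force: [0.3, -0.2, -0.4]
gripper_width: 0.854
grasp_force: 0.0
```

Call:
move_arm(
  increments=[-2,30,10,0,0.85,-2,29,10,0,0.85,0,0,0,0,0.85,0,0,0,0,0.85,0,0,0,0,0.85],
)

```text
time: 22.83
tool_pos: [0.5582, -0.206, 0.1925]
tool_rot: [-0.001, 0.987, 0.161, -0.001]
contact_force: [-0.2, 0.6, 0.3]
gripper_width: 0.851
grasp_force: 0.0
```

```bash
python3 - <<'E'
from seg import *
f=grab("wrist","w21.png"); s=manip.state(); print(s["time"],s["tool_pos"].round(4))
for t in (6,12): print(*topface(f,(.561,-.208),.100,t))
E
```

```text
22.8833 [ 0.5585 -0.2058  0.1932]
(np.int64(321), np.int64(201)) 247 [ 561.  -207.9] 45.6 0.2 [ 2.2  2.9 92.5]
(np.int64(321), np.int64(201)) 247 [ 561.  -207.9] 46.3 0.2 [ 2.1  2.9 92.5]
```

Call:
move_arm(
  increments=[1.5,3,30,0,0.85,0,0,35,0,0.85,0,0,30,0,0.85,0,0,15,0,0.85,0,0,6,0,0.8,0,0,0,0,0.75,0,0,0,0,0.75],
)

```text
time: 23.47
tool_pos: [0.562, -0.2092, 0.0792]
tool_rot: [0.0, 0.987, 0.161, 0.001]
contact_force: [-0.2, 0.7, -0.6]
gripper_width: 0.745
grasp_force: 0.0
```

```bash
python3 - <<'E'
from seg import *
f=grab("wrist","w22.png"); s=manip.state(); print(s["time"],s["tool_pos"].round(4),s["contact_force"].round(1),s["gripper_width"])
g=cv2.cvtColor(f["image"],6)
for v in (262,272): print(v,[int(x) for x in g[v,245:390]])
print([int(x) for x in g[215:330,317]])
E
```

```text
23.5167 [ 0.5625 -0.2097  0.08  ] [ 0.9 -1.2  0.7] 0.747182108878096
262 [88, 70, 26, 19, 21, 19, 19, 19, 20, 19, 17, 12, 80, 177, 221, 216, 215, 216, 217, 210, 153, 81, 117, 131, 101, 61, 58, 88, 127, 142, 139, 138, 136, 136, 136, 137, 137, 137, 138, 139, 140, 140, 141, 140, 140, 140, 142, 143, 144, 144, 143, 140, 138, 138, 139, 140, 139, 138, 136, 137, 138, 139, 141, 141, 142, 142, 141, 141, 140, 140, 141, 141, 141, 142, 142, 142, 141, 141, 140, 140, 140, 139, 139, 139, 139, 140, 141, 142, 143, 143, 144, 144, 142, 142, 143, 141, 141, 140, 140, 141, 142, 144, 145, 144, 143, 142, 141, 141, 140, 141, 142, 120, 76, 54, 82, 128, 145, 125, 91, 160, 220, 225, 224, 223, 223, 223, 223, 223, 223, 224, 227, 191, 86, 9, 19, 19, 20, 19, 19, 20, 19, 20, 16, 62, 87]
272 [20, 20, 19, 18, 18, 19, 18, 19, 20, 18, 20, 20, 14, 118, 197, 217, 214, 207, 169, 129, 105, 58, 63, 107, 139, 140, 138, 137, 135, 136, 136, 137, 137, 137, 139, 140, 140, 141, 139, 140, 141, 142, 142, 143, 143, 141, 139, 138, 139, 140, 140, 139, 137, 136, 138, 138, 140, 141, 143, 143, 142, 141, 140, 140, 139, 142, 142, 142, 142, 1
[... 213 characters left out ...]
 146, 147, 147, 130, 85, 53, 84, 123, 125, 164, 216, 224, 222, 222, 222, 223, 223, 226, 210, 131, 7, 17, 19, 20, 18, 19, 20, 18, 20, 20, 18, 19, 19]
[94, 96, 99, 97, 96, 96, 96, 96, 97, 98, 96, 96, 98, 97, 71, 45, 79, 97, 96, 98, 119, 175, 150, 47, 57, 74, 136, 142, 141, 141, 142, 142, 141, 142, 143, 143, 143, 142, 141, 141, 140, 140, 140, 141, 141, 141, 142, 141, 142, 142, 142, 141, 142, 141, 142, 141, 142, 141, 141, 140, 140, 139, 138, 144, 176, 176, 198, 229, 240, 237, 236, 236, 237, 238, 238, 239, 239, 239, 240, 240, 240, 239, 239, 239, 239, 238, 238, 238, 236, 236, 236, 236, 236, 236, 236, 237, 238, 238, 238, 238, 238, 237, 237, 237, 238, 238, 213, 99, 164, 218, 213, 234, 249, 250, 248]
```

```bash
python3 - <<'E'
from seg import *
f=grab("wrist")
a=rel(f,toplane(f,317,238.3,.100))[0]; b=rel(f,toplane(f,317,322,.100))[0]; print(a,b,(a+b)/2)
E
```

```text
23.1 -25.7 -1.299999999999999
```

Call:
move_arm(
  increments=[-1,-1.5,3,0,0.75,0,0,0,0,0.7,0,0,0,0,0.6,0,0,0,0,0,0,0,0,0,0,0,0,0,0,0],
)

```text
time: 24.07
tool_pos: [0.5601, -0.2085, 0.076]
tool_rot: [-0.0, 0.987, 0.161, 0.0]
contact_force: [-2.2, 1.9, 5.7]
gripper_width: 0.593
grasp_force: 62.8
```

Call:
move_arm(
  increments=[0,0,-5,0,0,0,0,-10,0,0,0,0,-25,0,0,0,0,-35,0,0,0,0,-35,0,0,0,0,0,0,0,0,0,0,0,0],
)

```text
time: 24.65
tool_pos: [0.5612, -0.2095, 0.188]
tool_rot: [0.002, 0.987, 0.161, 0.002]
contact_force: [-0.6, -0.3, -6.4]
gripper_width: 0.59
grasp_force: 64.0
```

```bash
python3 - <<'E'
from seg import *
f=grab("wrist","w23.png"); s=manip.state(); print(s["time"],s["tool_pos"].round(4),s["contact_force"].round(1),s["gripper_width"],s["grasp_force"])
g=cv2.cvtColor(f["image"],6)
print([int(x) for x in g[200:330,317]])
E
```

```text
24.7 [ 0.5596 -0.2087  0.1849] [-0.5  0.9 -5.4] 0.588957661051275 64.01073575019836
[237, 235, 233, 234, 235, 235, 233, 232, 230, 234, 238, 233, 94, 99, 102, 104, 105, 102, 103, 103, 103, 103, 106, 104, 103, 104, 105, 108, 105, 55, 59, 90, 107, 105, 107, 135, 180, 126, 56, 61, 82, 153, 148, 147, 147, 148, 148, 149, 149, 150, 151, 151, 151, 152, 151, 152, 151, 151, 150, 149, 149, 149, 149, 150, 150, 150, 152, 152, 152, 151, 151, 151, 151, 151, 151, 151, 151, 150, 150, 149, 148, 148, 147, 147, 145, 153, 194, 224, 241, 243, 243, 243, 243, 243, 243, 244, 244, 244, 244, 245, 245, 245, 245, 244, 245, 244, 244, 244, 243, 243, 243, 243, 242, 242, 242, 243, 243, 243, 244, 244, 244, 246, 242, 168, 129, 231, 254, 252, 251, 253]
```

w500 is held (about 5 N on the wrist). To case500.

Call:
move_arm(
  increments=[15,-28,0,0,0,15,-29,0,0,0,15,-28,0,0,0,15,-29,0,0,0,15,-28,0,0,0,15,-29,0,0,0,15,-28,0,0,0,15,-29,0,0,0],
)

```text
time: 25.37
tool_pos: [0.5993, 0.0472, 0.1809]
tool_rot: [-0.001, 0.987, 0.161, -0.003]
contact_force: [1.1, 0.6, -4.9]
gripper_width: 0.587
grasp_force: 64.0
```

Call:
move_arm(
  increments=[15,-28,10,0,0,14,-29,20,0,0,0,0,30,0,0,0,0,30,0,0,0,0,14,0,0,0,0,0,0,0,0,0,0,0,0],
)

```text
time: 25.95
tool_pos: [0.6089, 0.1085, 0.0784]
tool_rot: [-0.0, 0.987, 0.16, -0.002]
contact_force: [0.4, 0.0, -4.7]
gripper_width: 0.587
grasp_force: 64.1
```

```bash
cat > auto.py <<'E'
from edge import *
def felt_edge(f,c0=317):
    m=cv2.inRange(cv2.cvtColor(f["image"],cv2.COLOR_BGR2HSV),(5,60,60),(24,255,255)); q=[]
    for v in range(130,232,4):
        s=[k for k in segs(np.flatnonzero(m[v,200:440])+200)]
        s=[k for k in s if k[1]-k[0]>5]
        if len(s)==2: q+=[(s[0][1]+.5,v),(s[1][0]-.5,v)]
    for u in range(300,336,6):
        s=segs(np.flatnonzero(m[100:225,u])+100)
        if len(s)==1 and s[0][1]<222: q.append((u,s[0][1]+.5))
    return q
E
python3 - <<'E'
from auto import *
f=grab("wrist","w24.png"); s=manip.state(); print(s["time"],s["tool_pos"].round(4),s["contact_force"].round(1))
q=felt_edge(f); print(q); print(fit(f,q))
E
```

```text
26.0 [0.6108 0.1085 0.0809] [ 0.3  0.2 -3.8]
[(316.5, 174), (322.5, 174), (300.5, 178), (336.5, 178), (293.5, 182), (342.5, 182), (289.5, 186), (347.5, 186), (286.5, 190), (350.5, 190), (284.5, 194), (352.5, 194), (282.5, 198), (354.5, 198), (281.5, 202), (355.5, 202), (280.5, 206), (356.5, 206), (280.5, 210), (356.5, 210), (280.5, 214), (355.5, 214), (281.5, 218), (355.5, 218), (283.5, 222), (353.5, 222), (283.5, 226), (351.5, 226), (300, 178.5), (306, 175.5), (312, 174.5), (318, 173.5), (324, 174.5), (330, 175.5)]
(array([611. , 108.4]), np.float64(59.4), array([ 2.2,  0.9, 68.4]))
```

Call:
move_arm(
  increments=[1,0.9,10,0,0,0,0,20,0,0,0,0,10,0,0,0,0,5,0,0,0,0,0,0,0,0,0,0,0,0,0,0,0,0,0],
)

```text
time: 26.58
tool_pos: [0.6129, 0.1084, 0.0371]
tool_rot: [0.0, 0.987, 0.161, 0.001]
contact_force: [0.0, 0.1, -4.4]
gripper_width: 0.586
grasp_force: 64.2
```

```bash
python3 - <<'E'
from auto import *
f=grab("wrist","w25.png"); s=manip.state(); print(s["time"],s["tool_pos"].round(4),s["contact_force"].round(1))
q=felt_edge(f); print(q); print(fit(f,q))
g=cv2.cvtColor(f["image"],6);print([int(x) for x in g[262,255:380]])
E
```

```text
26.6333 [0.6129 0.1085 0.0372] [-0.6 -0.1 -4.9]
[(335.5, 190), (336.5, 190), (307.5, 198), (324.5, 198), (295.5, 202), (337.5, 202), (288.5, 206), (343.5, 206), (282.5, 210), (348.5, 210), (279.5, 214), (353.5, 214), (276.5, 218), (355.5, 218), (274.5, 222), (358.5, 222), (272.5, 226), (359.5, 226), (271.5, 230), (360.5, 230), (300, 200.5), (306, 198.5), (312, 197.5), (318, 197.5), (324, 197.5), (330, 199.5)]
(array([613.6, 109. ]), np.float64(56.0), array([ 0.9, -0.3, 27.1]))
[152, 151, 152, 153, 154, 142, 93, 37, 42, 41, 38, 48, 107, 158, 213, 226, 163, 101, 105, 153, 219, 234, 229, 227, 226, 226, 227, 226, 226, 227, 228, 229, 231, 231, 231, 231, 230, 231, 232, 233, 233, 234, 233, 231, 229, 228, 229, 230, 230, 228, 227, 226, 228, 228, 230, 231, 231, 232, 232, 232, 231, 230, 230, 231, 231, 232, 232, 232, 232, 232, 232, 231, 230, 230, 229, 229, 229, 229, 230, 231, 232, 232, 233, 233, 233, 233, 233, 232, 232, 231, 231, 231, 231, 232, 233, 235, 236, 234, 233, 232, 231, 230, 232, 234, 221, 161, 110, 97, 189, 240, 234, 202, 131, 60, 35, 41, 42, 38, 72, 130, 155, 153, 152, 152, 152]
```

```bash
python3 - <<'E'
from auto import *
f=grab("wrist"); print(manip.state()["tool_pos"])
q=[p for p in felt_edge(f) if p[1]>=197]; print(fit(f,q)); print(rel(f,toplane(f,316,197.3,.01)))
E
```

```text
[0.61284347 0.1084755  0.03712484]
(array([610.5, 108.4]), np.float64(59.5), array([-2.4, -0.7, 27.2]))
[27.4 -0.8 27.2]
```

```bash
python3 - <<'E'
from auto import *
f=grab("wrist"); T=f["T_tool_cam"]
def row(p): return proj(f,f["rotation"]@(T[:3,:3].T@(np.array(p)/1000-T[:3,3]))+f["eye"])[0][1]
for r,z,v in [(9,10.3,237.4),(13,12.7,231),(18,9.8,224),(26,6,212)]: print(r,z,v,[row([r+x,0,z]).round(1) for x in (-1,0,1,2,3)])
E
```

```text
9 10.3 237.4 [np.float64(238.0), np.float64(236.4), np.float64(234.9), np.float64(233.3), np.float64(231.8)]
13 12.7 231 [np.float64(230.0), np.float64(228.4), np.float64(226.9), np.float64(225.3), np.float64(223.8)]
18 9.8 224 [np.float64(224.2), np.float64(222.6), np.float64(221.0), np.float64(219.4), np.float64(217.8)]
26 6 212 [np.float64(213.8), np.float64(212.1), np.float64(210.4), np.float64(208.7), np.float64(207.0)]
```

Call:
move_arm(
  increments=[-2.3,-0.6,6,0,0,0,0,7,0,0,0,0,4,0,0,0,0,2,0,0,0,0,0,0,0,0,0,0,0,0],
)

```text
time: 27.23
tool_pos: [0.6096, 0.1083, 0.0165]
tool_rot: [-0.0, 0.987, 0.161, 0.0]
contact_force: [-0.5, 0.6, -4.6]
gripper_width: 0.589
grasp_force: 64.6
```

Call:
move_arm(
  increments=[0,0,1,0,0,0,0,0,0,0],
)

```text
time: 27.4
tool_pos: [0.6099, 0.1083, 0.0161]
tool_rot: [0.0, 0.987, 0.161, 0.0]
contact_force: [-1.0, -0.2, -2.8]
gripper_width: 0.586
grasp_force: 64.5
```

Call:
move_arm(
  increments=[0,0,1,0,0,0,0,0,0,0],
)

```text
time: 27.57
tool_pos: [0.6099, 0.1082, 0.016]
tool_rot: [0.0, 0.987, 0.161, 0.0]
contact_force: [-4.7, -0.8, 3.9]
gripper_width: 0.587
grasp_force: 65.2
```

Seated. Release and retreat.

Call:
move_arm(
  increments=[0,0,-1,0,0,0,0,0,0,0.63,0,0,0,0,0.72,0,0,0,0,0.8,0,0,-5,0,0.8,0,0,-15,0,0.8,0,0,-30,0,0.8,0,0,-30,0,0.8],
)

```text
time: 28.23
tool_pos: [0.6085, 0.1081, 0.0957]
tool_rot: [-0.0, 0.987, 0.161, -0.001]
contact_force: [1.2, -0.2, 0.2]
gripper_width: 0.8
grasp_force: 0.0
```

Call:
move_arm(
  increments=[-10,0,-35,0,0.8,-10,0,-35,0,0.8,-20,0,-20,0,0.8,-20,0,0,0,0.8,-20,0,0,0,0.8,-20,0,0,0,0.8,0,0,0,0,0.8,0,0,0,0,0.8],
)

```text
time: 28.9
tool_pos: [0.5146, 0.0764, 0.1865]
tool_rot: [0.0, 0.987, 0.16, 0.001]
contact_force: [-0.2, -0.5, 0.7]
gripper_width: 0.798
grasp_force: 0.0
```

```bash
python3 - <<'E'
from seg import *
f=grab("wrist","w26.png"); g=grab("scene"); s=manip.state(); print(s["time"],s["tool_pos"].round(4),s["contact_force"].round(1))
c=proj(f,np.array([[.473,.246,.01],[.6205,.2285,.01],[.467,.1315,.01],[.6105,.1085,.01]])); print(c.round())
x0,y0=np.maximum(c.min(0)-45,0).astype(int); x1,y1=(c.max(0)+45).astype(int)
a=f["image"][y0:y1,x0:x1]; a=cv2.resize(a,None,fx=450/a.shape[0],fy=450/a.shape[0],interpolation=2)
b=cv2.resize(g["image"][150:250,310:450],None,fx=2.5,fy=2.5,interpolation=2); b=cv2.copyMakeBorder(b,0,450-b.shape[0],0,0,0)
o=np.hstack([a,b]); k=min(1,800/o.shape[1]); o=cv2.resize(o,None,fx=k,fy=k,interpolation=3); print(o.shape,x0,y0,450/(y1-y0)*k); cv2.imwrite("pics/final.png",o)
E
```

```text
29.0 [0.5154 0.0766 0.1864] [ 0.3  0.5 -0.2]
[[162. 166.]
 [203.  30.]
 [259. 201.]
 [317.  82.]]
(450, 800, 3) 116 0 1.836734693877551
```

View pics/final.png

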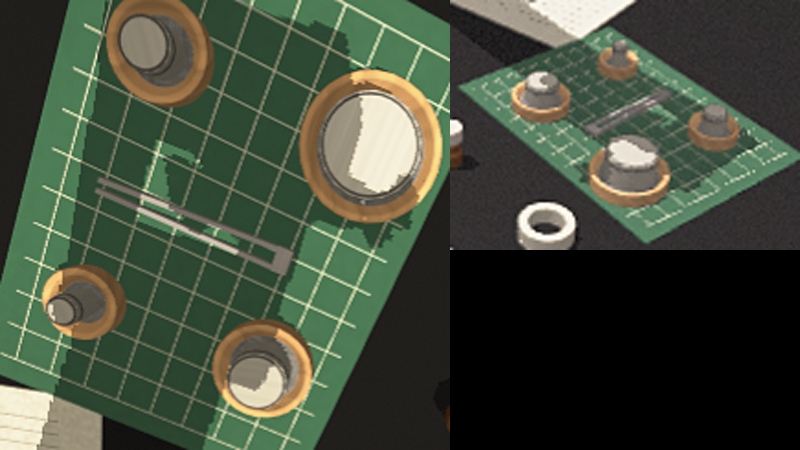

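All four weights stand upright in their matching cases, and the gripper is clear of everything. Handing in.

```bash
python3 -c "
from plant import manip
print(manip.job_done())"
```

```text
the job is handed in; nothing more can be done
None
```

I moved all four weights from the balance into their matching cases, smallest first. In the last picture they stand upright with the gripper clear, and I handed the job in at about 29 s; no verdict came back.

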